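# Knock the bush carriers out of the boring jig and sort them on the gauge pin

## Robot

A 6-joint arm with a two-finger parallel gripper is mounted at the origin on the work surface. World frame = base frame: x ahead of the robot, y to its left, z up, the work surface at z = 0. Lengths are in mm, angles in degrees, forces in N, time in s.
With the tool pointing down it reaches from about 375 to 925 mm from the base axis. Payload 5.7 kg.
Tool frame: the origin (TCP) lies midway between the tips of the shut fingers; the grasp point (between the pads) lies 19 mm behind it; z points along the fingers, y is the line along which they close (so a half turn about z gives the same grasp; the last joint's range is limited). The gripper opens to 88 mm and grips with 3 to 60 N. Pads are 20 mm wide; open, the fingers measure 115 mm over their backs; the gripper's body (75 mm by 178 mm) begins 61 mm behind the grasp point.
Start: joints at [-71.625, 20.558, 86.54, -0, 72.909, -6.595], TCP at [253.262, -543.894, 222.623] pointing down, gripper open.
Joint ranges: [-170.27, 170.27], [-57.76, 135], [12.27, 136.19], [-55.21, 235.2], [11.17, 155.16], [-170.74, 170.74]. Speed limits (degrees/s): [136.94, 136.94, 180, 180, 180, 180].

## Interface

Orientations are given as [roll, pitch, yaw] about the fixed x, y, z axes, in that order (R = Rz(yaw) Ry(pitch) Rx(roll)).
In Python, from bench import robot gives the robot as it stands.
- The arm moves only by the tool servo_tool, never from a script. Its argument "motion" is a list of rows, each a list of 3 entries, a list of its own where there are three numbers: the finger opening in cm, from 0 to 8.78, then the shift along the world's x, y, z in cm, then the turn, a rotation vector about the world's x, y, z in rad. A call has 1 to 10 rows; each row is the pose to reach, as a shift and turn from the pose commanded when the call began; what a row does not reach only later rows make up. A row lasts 1/12 s, in which the tool goes at most 41.7 mm and 7.16 degrees, less where a joint would pass 70% of its speed; a pose out of reach is approached as far as the arm can. A call with a gripper value outside its range is refused whole. The fingers move at their own pace and stop on an object; "grip_force" is the grip in N (left out, the last holds). Time passes only in rows, so rows that repeat a pose let the fingers close. It gives the time, the measured TCP pose, the force, the opening and the grip force at its end, in the units of the state.
- robot.get_obs(): the state, without advancing time (a new reading comes with each control period).
- robot.camera(name): name is "scene" or "top" or "wrist"; returns a dict with "image" (420x560x3 uint8, red, green, blue), "K" (3x3 intrinsics, pixels), "rvec" (rotation vector, rad) and "tvec" (3), from world to camera coordinates, as OpenCV has them. Camera axes: x right, y down, z forward; pixel columns grow to the right and rows downward; lengths in mm; the calibration is good to about 2 mm. A picture is of the moment at which its call begins. There is no depth.
- robot.close_job(): hands the job in; it is judged then, once.
Trained networks look in a picture, given as the dict that the camera call returned (one of the last four; its "shot" number tells which), for a name from the list of things; names that differ only in an ending like _2 or _b are one class to them, and where a whole thing is asked for, a point or a joint stands for the part that bears it (a point fixed in the world has none). Each returns a list of dicts, best first, with "p" (0 to 1); they miss things now and then, are a little off and sometimes report something else, mostly with a low value. They report only what shows in the picture. A call takes as long as a camera call. They do not tell look-alikes from the thing itself.
- robot.find_in(picture, label): "centre" ([column, row] in pixels, amid what is visible of it).
- robot.cut_out(picture, label): "region" (420x560 bool, what is visible of it) and "centre" ([column, row] in pixels, amid what is visible of it).
- robot.pinpoint(picture, label): "centre" ([column, row] in pixels: a listed point, or the origin of a listed thing).
The state is a dict: "clock": time; "qpos": joint angles; "qvel": joint speeds; "effort": joint torques, N m; "position": TCP position; "eef_rot": TCP orientation; "force": force on the tool from outside, world axes, zero at the start; "torque": the same for the moment, N m; "finger_gap": finger opening in mm; "grasp_force": force on a finger pad.
Only numpy, scipy, OpenCV 4.12 (cv2) and the standard library are available. Lean on these libraries where they do the work, as an engineer would, in place of code of your own. Each camera call takes 0.05 s, during which the arm holds its last target. There are 200 camera calls.

## Task

Some bush carriers are stuck in the boring jig. Push every one of them out from behind with the drift, through the round hole at its back, then sort them by the gauge pin: those that slide right onto the pin go in the blue tray, those that will not go on in the orange tray. Put the drift back on its rest, and leave the glue bottle, the brush and the offcut where they are.

Things in the scene. Friction and masses are not known exactly. Their poses are not given: they have to be found in the camera images.
- carrier_a: bush carrier, square aluminium block 38 x 38 mm, 36 mm long, about 110 g, dark steel bush through its middle. Origin at its centre; its x axis runs along the bore. Some are bored 21 mm, some 16 mm: the name does not tell which. May be absent (None from the start). Starts in one of the jig's pockets, flush with its front, centre at x = 6 mm, z = 49 mm in the jig's frame
- carrier_b: bush carrier, square aluminium block 38 x 38 mm, 36 mm long, about 110 g, dark steel bush through its middle. Origin at its centre; its x axis runs along the bore. Some are bored 21 mm, some 16 mm: the name does not tell which. May be absent (None from the start). Starts in one of the jig's pockets, flush with its front, centre at x = 6 mm, z = 49 mm in the jig's frame
- carrier_c: bush carrier, square aluminium block 38 x 38 mm, 36 mm long, about 110 g, dark steel bush through its middle. Origin at its centre; its x axis runs along the bore. Some are bored 21 mm, some 16 mm: the name does not tell which. May be absent (None from the start). Starts in one of the jig's pockets, flush with its front, centre at x = 6 mm, z = 49 mm in the jig's frame
- carrier_d: bush carrier, square aluminium block 38 x 38 mm, 36 mm long, about 110 g, dark steel bush through its middle. Origin at its centre; its x axis runs along the bore. Some are bored 21 mm, some 16 mm: the name does not tell which. May be absent (None from the start). Starts in one of the jig's pockets, flush with its front, centre at x = 6 mm, z = 49 mm in the jig's frame
- jig: boring jig fixed to the bench: hardwood block 278 mm long (y), 48 mm thick (x), top 84 mm up; nothing stands out behind it. Origin on the bench under the block's middle; x points out of its front, roughly away from the robot. Four pockets 40 mm square open to the front at y = -99, -33, 33, 99 mm, floor 30 mm up. A spring catch in each roof grips the carrier: 5 to 14 N pushes it out
- jig_board (a point): middle of the jig's base board in front of the block, on its upper face, 30 mm above the bench, 77 mm in front (+x) of the jig's origin; axes as the jig's. The board runs level from the pockets' floors to 106 mm in front of the block, so a carrier pushed out slides onto it and stays. Two black knobs 32 mm wide, tops 56 mm above the bench, at its front corners (33 mm further out, 112 mm to either side)
- hole0 (a point): centre of the round 32 mm access hole behind the pocket at jig y = -99 mm, in the block's back face, 49 mm above the bench; axes as the jig's (x is the way to push). The back wall is 12 mm thick, then comes the carrier's back, on the same axis; the carrier is wholly out once its back is 48 mm in from this face
- hole1 (a point): centre of the round 32 mm access hole behind the pocket at jig y = -33 mm, in the block's back face, 49 mm above the bench; axes as the jig's (x is the way to push). The back wall is 12 mm thick, then comes the carrier's back, on the same axis; the carrier is wholly out once its back is 48 mm in from this face
- hole2 (a point): centre of the round 32 mm access hole behind the pocket at jig y = 33 mm, in the block's back face, 49 mm above the bench; axes as the jig's (x is the way to push). The back wall is 12 mm thick, then comes the carrier's back, on the same axis; the carrier is wholly out once its back is 48 mm in from this face
- hole3 (a point): centre of the round 32 mm access hole behind the pocket at jig y = 99 mm, in the block's back face, 49 mm above the bench; axes as the jig's (x is the way to push). The back wall is 12 mm thick, then comes the carrier's back, on the same axis; the carrier is wholly out once its back is 48 mm in from this face
- drift: knock-out drift, 280 g: square beech handle 34 x 34 mm, 100 mm long, with a round brass nose 24 mm in diameter, 62 mm long, on the same axis. Origin at the middle of the handle; x points along it to the nose, which ends at x = 112 mm. The nose passes the access holes and is too big for any bore; the handle does not pass the holes. Starts on its rest
- drift_tip (a point): end of the drift's nose, on its axis; axes as the drift's
- rest: dark wooden rest fixed to the bench: plate 130 x 80 mm, 10 mm thick, with two saddles 14 mm thick at x = -40 and 40 mm. Each has a notch 44 mm wide, its floor 40 mm and its cheeks 56 mm above the bench; between the saddles the drift's handle can be gripped. Origin on the bench; x along the drift, towards its nose at the start
- rest_seat (a point): where the drift's origin belongs when it is on the rest, 57 mm above the bench; x along the drift
- gauge: plug gauge fixed to the bench: green base plate 90 x 60 mm, 12 mm thick, green upright 50 mm wide, 105 mm tall, whose face is at x = 19 mm. A level steel pin stands out of that face towards -x, roughly towards the robot, 80 mm above the bench: 18 mm in diameter for 40 mm, then a cone 12 mm long down to 8 mm at the tip. Origin on the bench under the plate's centre
- gauge_tip (a point): tip of the gauge pin, on its axis, 80 mm above the bench; x points along the pin towards the upright, 52 mm away. A carrier bored 21 mm goes on all the way to the upright; one bored 16 mm stops on the cone, at most 10 mm past the tip. The cone draws a held carrier in when it is a few mm off
- tray_blue: loose blue open tray 130 (x) x 110 (y) mm, 30 mm high, walls and floor 4 mm, 400 g, for the carriers that go on the pin. Origin at the centre of its underside
- tray_orange: loose orange open tray, same size, for the carriers that do not go on the pin. Origin at the centre of its underside
- glue: bystander: yellow glue bottle 60 mm wide, 170 mm tall, standing; origin at the centre of its underside
- bench_brush: bystander: bench brush 240 mm long lying flat; origin at its middle on the bench
- offcut: bystander: wooden offcut 50 x 120 x 45 mm; origin at the centre of its underside
Mind the look-alikes: they are no part of the job. Leave any green or red look-alike of the carrier_d alone.

How it is judged (in metres and radians):
On the way:
1. every carrier that was in the jig is clear of its pocket ((x of carrier_a in the frame of jig above 0.042 m or x of carrier_a in the frame of jig below -0.06 m or y of carrier_a in the frame of jig above 0.155 m or y of carrier_a in the frame of jig below -0.155 m or z of carrier_a in the frame of jig above 0.1 m) and (x of carrier_b in the frame of jig above 0.042 m or x of carrier_b in the frame of jig below -0.06 m or y of carrier_b in the frame of jig above 0.155 m or y of carrier_b in the frame of jig below -0.155 m or z of carrier_b in the frame of jig above 0.1 m) and (x of carrier_c in the frame of jig above 0.042 m or x of carrier_c in the frame of jig below -0.06 m or y of carrier_c in the frame of jig above 0.155 m or y of carrier_c in the frame of jig below -0.155 m or z of carrier_c in the frame of jig above 0.1 m) and (x of carrier_d in the frame of jig above 0.042 m or x of carrier_d in the frame of jig below -0.06 m or y of carrier_d in the frame of jig above 0.155 m or y of carrier_d in the frame of jig below -0.155 m or z of carrier_d in the frame of jig above 0.1 m)), for 0.2 s.
At the end, for the whole second after the job is handed in: Every carrier present lies at rest in its tray (21 mm bores in blue, 16 mm in orange), centre inside the walls and under 75 mm above the tray's underside; both trays level; the drift at rest on its rest, middle within 20 mm of the seat, axis within 0.15 rad of the rest's, either way round (x of carrier_a in the frame of tray_blue between -0.062 and 0.062 m and y of carrier_a in the frame of tray_blue between -0.052 and 0.052 m and z of carrier_a in the frame of tray_blue between 0 and 0.075 m and linear speed of each of carrier_a, carrier_b, carrier_c, carrier_d, drift below 0.02 m/s and x of carrier_b in the frame of tray_blue between -0.062 and 0.062 m and y of carrier_b in the frame of tray_blue between -0.052 and 0.052 m and z of carrier_b in the frame of tray_blue between 0 and 0.075 m and x of carrier_c in the frame of tray_orange between -0.062 and 0.062 m and y of carrier_c in the frame of tray_orange between -0.052 and 0.052 m and z of carrier_c in the frame of tray_orange between 0 and 0.075 m and x of carrier_d in the frame of tray_orange between -0.062 and 0.062 m and y of carrier_d in the frame of tray_orange between -0.052 and 0.052 m and z of carrier_d in the frame of tray_orange between 0 and 0.075 m and distance between drift and rest_seat below 0.02 m and angle between the x axis of drift and the x axis of rest_seat, either way round below 0.15 rad and angle between each of tray_blue, tray_orange's own z axis and vertical below 0.1 rad); the robot touches nothing.
It fails at once if the glue bottle, the brush or the offcut was moved more than 30 mm (distance of any of glue, bench_brush, offcut from where it was at the start of the episode above 0.03 m).
It fails at once if the fingers touched a carrier still sitting in its pocket (it is to be pushed out with the drift) ((contact force between carrier_a and the fingers above 0.5 N and x of carrier_a in the frame of jig between -0.02 and 0.016 m and y of carrier_a in the frame of jig between -0.13 and 0.13 m and z of carrier_a in the frame of jig below 0.06 m) or (contact force between carrier_b and the fingers above 0.5 N and x of carrier_b in the frame of jig between -0.02 and 0.016 m and y of carrier_b in the frame of jig between -0.13 and 0.13 m and z of carrier_b in the frame of jig below 0.06 m) or (contact force between carrier_c and the fingers above 0.5 N and x of carrier_c in the frame of jig between -0.02 and 0.016 m and y of carrier_c in the frame of jig between -0.13 and 0.13 m and z of carrier_c in the frame of jig below 0.06 m) or (contact force between carrier_d and the fingers above 0.5 N and x of carrier_d in the frame of jig between -0.02 and 0.016 m and y of carrier_d in the frame of jig between -0.13 and 0.13 m and z of carrier_d in the frame of jig below 0.06 m)).
Of carrier_a, carrier_b, carrier_c, carrier_d only 3 to 4 are there at a start; the rules pass over those that are not, and their reading is None.
At some moment in a run one of tray_blue, tray_orange may be knocked a few centimetres aside while the robot is not near it.
Once in a run the grip may slacken for a moment while it holds something.
It also fails if it takes over 210 s, if anything falls off the work surface, if the arm or the gripper's body presses on something with over 40 N, if the wrist force passes 120 N, or if a joint passes its speed limit or range.

## Working session

There is one attempt and no reset: what is moved stays moved. The work goes in short steps, Python scripts to look and compute and a tool call to move; the robot and the scene stay as the last step left them, time stands still between calls to the robot, and variables do not carry over. Pictures are saved under pics/ and viewed, at most 14 in all, crops included, and the job is handed in when it is done.

Besides the shell and the picture viewer there is one more tool, called as name([rows], argument=value, ...), one row to a line, values as JSON. servo_tool: Moves the arm, as the interface text tells. Its arguments: {"type":"object","properties":{"motion":{"type":"array","items":{"type":"array"}},"grip_force":{"type":"number"}},"required":["motion"]}

```bash
mkdir -p pics; cat > h.py <<'E'
import numpy as np, cv2, sys
from bench import robot
from scipy.spatial.transform import Rotation as R
def cam(n,save=None):
    p=robot.camera(n)
    if save: cv2.imwrite('pics/'+save+'.png',p['image'][:,:,::-1])
    return p
def ray(p,uv):
    Rm=cv2.Rodrigues(np.array(p['rvec'],float))[0]; t=np.array(p['tvec'],float).ravel()
    d=Rm.T@np.linalg.solve(np.array(p['K'],float),[uv[0],uv[1],1.]); return -Rm.T@t,d
def onz(p,uv,z):
    o,d=ray(p,uv); return o+d*(z-o[2])/d[2]
def proj(p,X):
    return cv2.projectPoints(np.array(X,float).reshape(-1,1,3),np.array(p['rvec'],float),np.array(p['tvec'],float),np.array(p['K'],float),None)[0].reshape(-1,2)
E
cat > a.py <<'E'
from h import *
np.set_printoptions(precision=1,suppress=True)
Z=dict(hole0=49,hole1=49,hole2=49,hole3=49,jig=0,jig_board=30,drift=57,drift_tip=57,rest=0,rest_seat=57,gauge=0,gauge_tip=80,tray_blue=0,tray_orange=0,glue=0,bench_brush=0,offcut=0,carrier_a=49)
for n in ['top','scene']:
    p=cam(n,n+'0'); o,_=ray(p,[280,210]); print(n,'cam at',o)
    for k,z in Z.items():
        for r in robot.pinpoint(p,k)[:5]:
            if r['p']>.2: print(k,round(r['p'],2),np.array(r['centre']),onz(p,r['centre'],z))
print(robot.get_obs())
E
python3 a.py
```

```text
top cam at [ 473.9  -58.  1331.4]
hole0 0.83 [304.2 236.1] [545.1 -56.2  49. ]
hole0 0.74 [353.7 231.1] [ 561.4 -181.2   49. ]
hole0 0.56 [327.5 231.8] [ 557.8 -115.    49. ]
hole1 0.83 [304.2 236.1] [545.1 -56.2  49. ]
hole1 0.74 [353.7 231.1] [ 561.4 -181.2   49. ]
hole1 0.56 [327.5 231.8] [ 557.8 -115.    49. ]
hole2 0.83 [304.2 236.1] [545.1 -56.2  49. ]
hole2 0.74 [353.7 231.1] [ 561.4 -181.2   49. ]
hole2 0.56 [327.5 231.8] [ 557.8 -115.    49. ]
hole3 0.83 [304.2 236.1] [545.1 -56.2  49. ]
hole3 0.74 [353.7 231.1] [ 561.4 -181.2   49. ]
hole3 0.56 [327.5 231.8] [ 557.8 -115.    49. ]
jig 0.93 [336.9 223.6] [ 583.3 -141.4    0. ]
jig_board 0.55 [336.4 195.5] [ 653.9 -136.7   30. ]
drift 0.97 [436.  276.3] [ 454.2 -386.4   57. ]
drift_tip 0.75 [453.3 231.4] [ 567.2 -429.4   57. ]
rest 0.93 [432.8 275.7] [ 454.6 -392.8    0. ]
rest_seat 0.75 [438.6 279.9] [ 445.5 -392.8   57. ]
gauge 0.68 [256.6 213.7] [603.7  71.9   0. ]
gauge 0.41 [191.5 208.9] [611.7 246.2   0. ]
gauge_tip 0.92 [247.9 227.8] [560.   84.4  80. ]
tray_blue 0.72 [184.9 209.1] [610.7 263.9   0. ]
tray_orange 0.59 
[... 1901 characters left out ...]
. ]
offcut 0.27 [134.  271.5] [ 644.1 -389.1    0. ]
carrier_a 0.85 [296.2 175.6] [482.9  46.7  49. ]
carrier_a 0.78 [275.5 202.1] [576.3 -44.3  49. ]
carrier_a 0.76 [246.  294.9] [ 843.9 -201.8   49. ]
carrier_a 0.72 [221.2 215.6] [ 582.5 -178.3   49. ]
carrier_a 0.69 [339.4 171.7] [505.6 158.   49. ]
{'clock': 1.9, 'qpos': array([-71.6,  20.6,  86.5,  -0. ,  72.9,  -6.6]), 'qvel': array([-0.2, -0.1, -0. , -0. , -0. ,  0. ]), 'effort': array([  0. , -51.5, -27.1,   0.1,   0. ,  -0. ]), 'position': array([ 253.3, -543.9,  222.6]), 'eef_rot': array([-180.,   -0.,   25.]), 'force': array([-0.3, -0.2,  0.6]), 'torque': array([ 0.,  0., -0.]), 'grasp_force': 0.0, 'finger_gap': 87.74309684503774}
```

View pictures.

View pics/top0.png

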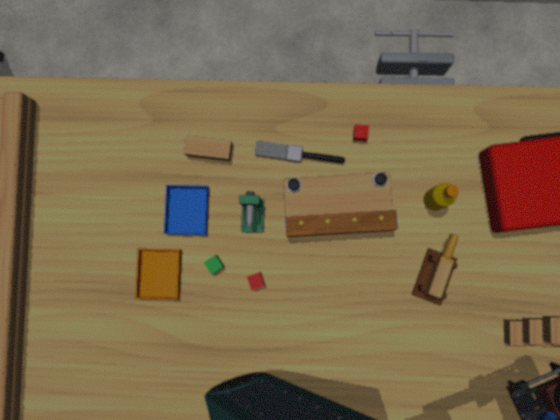

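View pics/scene0.png

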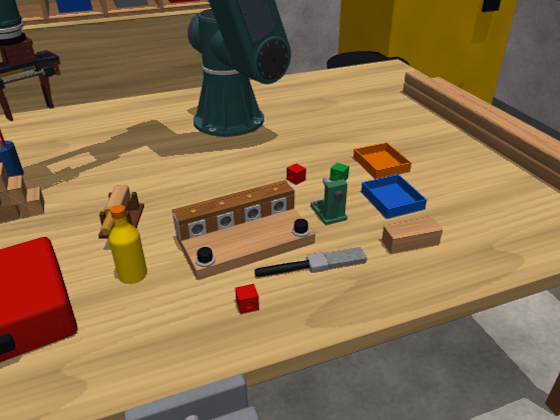

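Top view: four carriers sit in the jig (pockets in the scene view at ~(193,227), (225,220), (253,213), (279,206)). The look-alikes are red cubes at top (361,132) and (256,281), and a green one at (214,264); I'll leave those alone. The drift is at top (436,275), the gauge at (250,212), and the blue and orange trays at (186,210) and (160,274).

servo_tool([
  [8.7,[5,4,2],[0,0,-0.12]],
  [8.7,[9,7,2],[0,0,-0.24]],
  [8.7,[13,10,2],[0,0,-0.36]],
  [8.7,[16,12,2],[0,0,-0.48]],
  [8.7,[18,14,2],[0,0,-0.6]],
  [8.7,[19,15,2],[0,0,-0.72]],
  [8.7,[19.5,15.3,2],[0,0,-0.785]],
  [8.7,[19.5,15.3,2],[0,0,-0.785]],
  [8.7,[19.5,15.3,2],[0,0,-0.785]],
])

```text
clock: 2.65
position: [448.6, -390.6, 242.6]
eef_rot: [180.0, 0.0, -19.8]
force: [-0.4, -1.1, -0.9]
finger_gap: 87.1
grasp_force: 0.0
```

```bash
cat > b.py <<'E'
from h import *
np.set_printoptions(precision=1,suppress=True)
p=cam('wrist','w1'); o,_=ray(p,[280,210]); print('cam at',o, 'rvec',p['rvec'],p['K'])
for k,z in dict(drift=57,drift_tip=57,rest=0,rest_seat=57).items():
    for r in robot.pinpoint(p,k)[:2]:
        print(k,round(r['p'],2),np.array(r['centre']),onz(p,r['centre'],z))
print(robot.get_obs()['position'],robot.get_obs()['eef_rot'])
t=cv2.imread('pics/scene0.png')[180:300,150:350]
cv2.imwrite('pics/crop0.png',cv2.resize(t,None,fx=4,fy=4,interpolation=cv2.INTER_CUBIC))
E
python3 b.py
```

```text
cam at [ 520.  -415.9  404.6] rvec [-1.7  2.4  0.3] [[351.1   0.  283.2]
 [  0.  351.1 197.9]
 [  0.    0.    1. ]]
drift_tip 0.82 [285.9  49.8] [ 558.5 -432.8   57. ]
rest_seat 0.18 [102.7 113. ] [ 565.  -247.9   57. ]
[ 447.2 -391.9  242.6] [180.    0.  -20.1]
```

View pics/w1.png

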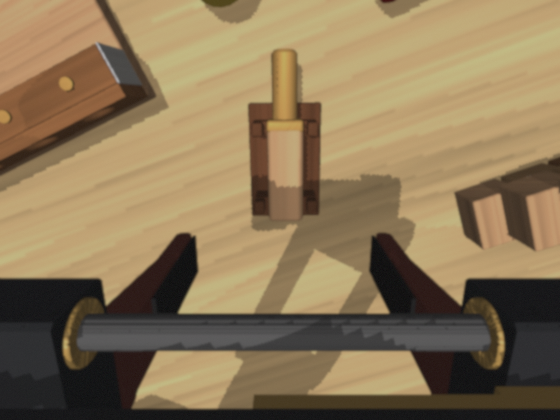

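View pics/crop0.png

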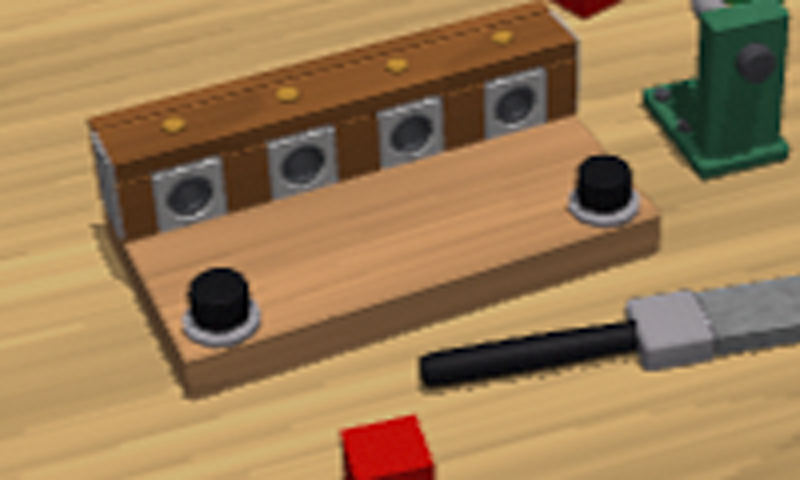

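```bash
cat > c.py <<'E'
import pickle
from h import *
np.set_printoptions(precision=1,suppress=True)
p=cam('wrist')
print(onz(p,[285,125],74),onz(p,[285,219],74),onz(p,[284.5,48],57),onz(p,[268,125],74),onz(p,[302,125],74))
print(onz(p,[268,219],74),onz(p,[303,219],74))
print('plate',[onz(p,c,10)[:2] for c in [(249,103),(321,103),(320,214),(252,214)]])
print(cv2.Rodrigues(np.array(p['rvec']))[0])
E
python3 c.py
```

```text
[ 494.8 -411.    74. ] [ 408.4 -379.6   74. ] [ 558.9 -434.    57. ] [ 500.2 -396.3   74. ] [ 489.4 -425.8   74. ]
[ 414.2 -363.7   74. ] [ 402.2 -396.4   74. ]
plate [array([ 525.6, -381.1]), array([ 498.8, -454.4]), array([ 378.7, -413.3]), array([ 406.4, -337.6])]
[[-0.3 -0.9  0. ]
 [-0.9  0.3  0.3]
 [-0.3  0.1 -1. ]]
```

Crop shows four carriers with bores in the pockets. The drift's axis is at world (452.5,-396), yaw -20°, which agrees with the seat. I'll descend and grip it.

servo_tool([
  [8.0,[0.4,-0.5,-4],[0,0,0]],
  [8.0,[0.4,-0.5,-8],[0,0,0]],
  [8.0,[0.4,-0.5,-12],[0,0,0]],
  [7.5,[0.4,-0.5,-15.5],[0,0,0]],
  [7,[0.4,-0.5,-18],[0,0,0]],
  [7,[0.4,-0.5,-20],[0,0,0]],
  [7,[0.4,-0.5,-20.4],[0,0,0]],
  [2.5,[0.4,-0.5,-20.4],[0,0,0]],
  [2.5,[0.4,-0.5,-20.4],[0,0,0]],
  [2.5,[0.4,-0.5,-20.4],[0,0,0]],
], grip_force=45)

```text
clock: 3.78
position: [453.1, -397.2, 40.3]
eef_rot: [179.9, -0.1, -20.0]
force: [-0.0, 0.2, 0.4]
finger_gap: 53.7
grasp_force: 0.0
```

servo_tool([
  [2.5,[0,0,0],[0,0,0]],
  [2.5,[0,0,0],[0,0,0]],
  [2.5,[0,0,0],[0,0,0]],
  [2.5,[0,0,0],[0,0,0]],
])

```text
clock: 4.12
position: [452.9, -395.9, 39.8]
eef_rot: [180.0, -0.1, -20.0]
force: [-0.7, 2.3, 6.9]
finger_gap: 34.0
grasp_force: 44.9
```

servo_tool([
  [2.5,[0,0,3],[0,0,0]],
  [2.5,[0,0,7],[0,0,0]],
  [2.5,[-0.5,3,10],[0,0,0.07]],
  [2.5,[-1,6.5,12.5],[0,0,0.14]],
  [2.5,[-1.5,10,15],[0,0,0.21]],
  [2.5,[-2,13.5,17],[0,0,0.28]],
  [2.5,[-2,17,19],[0,0,0.35]],
  [2.5,[-2,20,21],[0,0,0.4]],
  [2.5,[-2,23,22],[0,0,0.42]],
  [2.5,[-2,25,22],[0,0,0.42]],
])

```text
clock: 4.95
position: [432.5, -143.7, 261.0]
eef_rot: [179.9, -0.2, 4.2]
force: [1.6, 0.2, -4.0]
finger_gap: 33.9
grasp_force: 44.9
```

servo_tool([
  [2.5,[0,0,0],[0,0,0]],
  [2.5,[0,0,0],[0,0,0]],
  [2.5,[0,0,0],[0,0,0]],
])

```text
clock: 5.2
position: [431.9, -146.2, 258.3]
eef_rot: [180.0, 0.0, 4.1]
force: [-0.7, 0.4, -2.7]
finger_gap: 34.0
grasp_force: 44.9
```

```bash
cat > d.py <<'E'
import pickle
from h import *
np.set_printoptions(precision=1,suppress=True)
p=cam('wrist','w2'); pickle.dump(p,open('w2.pkl','wb'))
for k,z in dict(drift_tip=0,jig=0,jig_board=30).items():
    for r in robot.pinpoint(p,k)[:2]:
        print(k,round(r['p'],2),np.array(r['centre']),onz(p,r['centre'],z))
print(robot.get_obs()['position'],robot.get_obs()['eef_rot'])
E
python3 d.py
```

```text
[ 432.1 -146.8  258.2] [-180.    0.    4.]
```

View pics/w2.png

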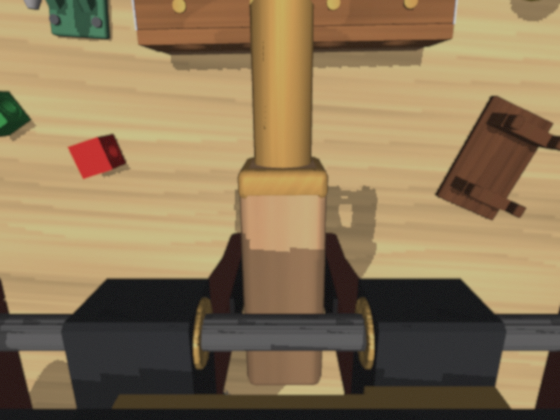

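```bash
python3 - <<'E'
import cv2, numpy as np
a=cv2.imread('pics/w2.png')
b=[cv2.resize(a[0:60,s:s+130],None,fx=6,fy=6,interpolation=cv2.INTER_CUBIC) for s in (120,345)]
cv2.imwrite('pics/z2.png',cv2.resize(np.vstack(b),(780,600)))
E
```

```text
(no output)
```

View pics/z2.png

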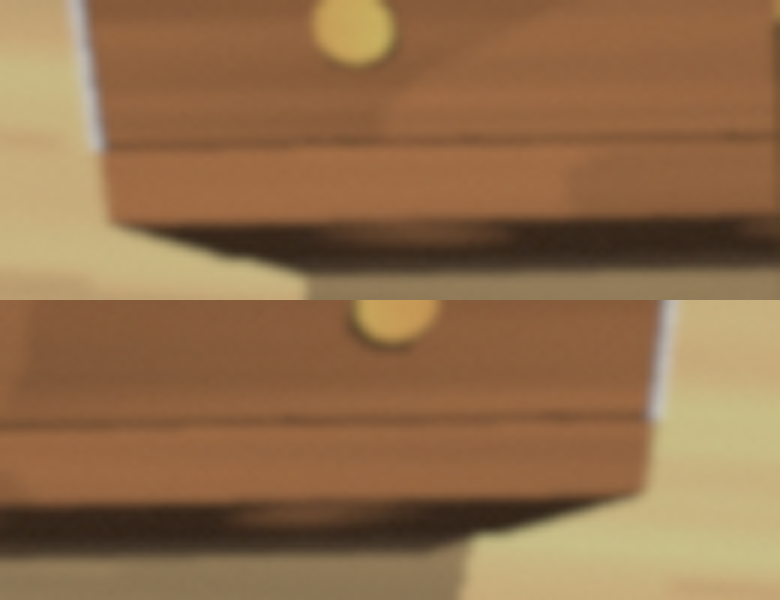

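```bash
cat > e.py <<'E'
import pickle
from h import *
np.set_printoptions(precision=1,suppress=True)
p=pickle.load(open('w2.pkl','rb'))
for z,a,b in [(84,(137.3,29.6),(453.7,23.6)),(0,(138.7,44.6),(451.7,38.6))]:
    A,B=onz(p,a,z),onz(p,b,z); v=A-B; L=np.linalg.norm(v); th=np.arctan2(-v[0],v[1])
    m=(A+B)/2; print(z,A,B,'L',L,'yaw',np.degrees(th),'backmid',m,'origin',m[:2]+24*np.array([np.cos(th),np.sin(th)]))
for b in [(120+355/6,4.5),(345+397/6,1.5)]: print(onz(p,b,84))
# top camera
q=robot.camera('top'); pickle.dump(q,open('top.pkl','wb')); cv2.imwrite('pics/top1.png',cv2.resize(q['image'][170:250,160:420,::-1],None,fx=3,fy=3,interpolation=cv2.INTER_CUBIC))
E
python3 e.py
```

```text
84 [555.3  -9.5  84. ] [ 579.7 -285.1   84. ] L 276.61204324450114 yaw 5.06442685729672 backmid [ 567.5 -147.3   84. ] origin [ 591.4 -145.2]
0 [552.   22.3   0. ] [ 582.7 -322.     0. ] L 345.70047541988936 yaw 5.0835965520993565 backmid [ 567.3 -149.9    0. ] origin [ 591.2 -147.7]
[577.7 -46.3  84. ]
[ 594.2 -245.1   84. ]
```

View pics/top1.png

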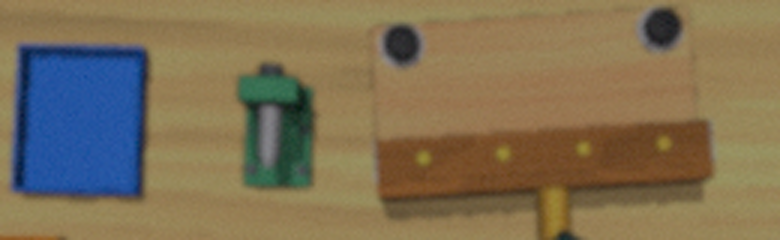

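```bash
cat > e2.py <<'E'
import pickle
from h import *
np.set_printoptions(precision=1,suppress=True)
p=pickle.load(open('w2.pkl','rb'));q=pickle.load(open('top.pkl','rb'))
def f(n,p,z,a,b,off):
    A,B=onz(p,a,z),onz(p,b,z); v=A-B; L=np.linalg.norm(v); th=np.arctan2(-v[0],v[1])
    m=(A+B)/2; print(n,'L %.1f yaw %.2f'%(L,np.degrees(th)),'origin',m[:2]+off*np.array([np.cos(th),np.sin(th)]))
f('w top',p,84,(138.7,44.6),(451.7,38.6),24)
f('w bot',p,0,(171,53.6),(422.5,49),24)
c=lambda u,v:(160+u/3,170+v/3)
f('t back',q,84,c(380,200),c(713,178),24)
f('t front',q,84,c(377,140),c(710,120),-24)
f('t screws',q,84,c(424,158),c(664,143),0)
f('t knobs',q,56,c(402,44),c(661,27),-110)
f('w screws',p,84,(120+355/6,4.5),(345+397/6,1.5),0)
for n,z,u in [('pin tip',80,(267,168)),('pin base',80,(269,102)),('upr L',105,(240,76)),('upr R',105,(308,76)),('upr fL',105,(239,100)),('upr fR',105,(297,104)),('base bL',12,(246,186)),('base bR',12,(312,186))]: print(n,onz(q,c(*u),z))
for n,z,u in [('blue',30,(18,45)),('',30,(146,47)),('',30,(142,195)),('',30,(14,191))]: print(n,onz(q,c(*u),z))
E
python3 e2.py
```

```text
w top L 276.6 yaw 5.08 origin [ 579.3 -145.9]
w bot L 279.7 yaw 5.04 origin [ 581.5 -150.4]
t back L 274.0 yaw 5.43 origin [ 577.4 -147. ]
t front L 275.0 yaw 5.05 origin [ 578.3 -148. ]
t screws L 197.9 yaw 5.20 origin [ 585.2 -146.8]
t knobs L 220.3 yaw 5.30 origin [ 576.  -146.3]
w screws L 199.4 yaw 4.74 origin [ 585.9 -145.7]
pin tip [564.6  81.9  80. ]
pin base [619.8  82.3  80. ]
upr L [637.7 104.2 105. ]
upr R [639.1  48.4 105. ]
upr fL [617.8 104.2 105. ]
upr fR [615.8  56.5 105. ]
base bL [553.2 107.2  12. ]
base bR [554.9  49.5  12. ]
blue [669.8 309.9  30. ]
 [671.  197.4  30. ]
 [541.8 194.7  30. ]
 [542.1 306.1  30. ]
```

Jig: origin (578.5,-147), yaw 5.1°, consistent between both cameras. I'll start with hole2, go down behind it and then look from the top camera before pushing.

servo_tool([
  [2.5,[-0.7,1.8,-3],[0,0,0.018]],
  [2.5,[-0.7,1.8,-7],[0,0,0.018]],
  [2.5,[-0.7,1.8,-11],[0,0,0.018]],
  [2.5,[-0.7,1.8,-15],[0,0,0.018]],
  [2.5,[-0.7,1.8,-19],[0,0,0.018]],
  [2.5,[-0.7,1.8,-21.5],[0,0,0.018]],
  [2.5,[-0.7,1.8,-22.7],[0,0,0.018]],
  [2.5,[-0.7,1.8,-22.7],[0,0,0.018]],
  [2.5,[-0.7,1.8,-22.7],[0,0,0.018]],
  [2.5,[-0.7,1.8,-22.7],[0,0,0.018]],
])

```text
clock: 6.28
position: [426.3, -128.7, 32.3]
eef_rot: [180.0, -0.1, 5.1]
force: [-0.1, -0.6, -4.0]
finger_gap: 33.8
grasp_force: 44.9
```

```bash
cat > f.py <<'E'
from h import *
np.set_printoptions(precision=1,suppress=True)
p=cam('wrist');q=cam('top')
cv2.imwrite('pics/f1.png',np.vstack([cv2.resize(p['image'],(560,420))[:200,:,::-1],cv2.resize(q['image'][190:290,260:400,::-1],(560,400))]))
o=robot.get_obs(); print(o['position'],o['eef_rot'])
d=R.from_euler('xyz',o['eef_rot'],degrees=True).as_matrix()
ax=o['position']+[0,0,17.2]
print('pred tip wrist/top',proj(p,ax+112*d[:,0]),proj(q,ax+112*d[:,0]))
for r in robot.pinpoint(q,'drift_tip')[:1]: print(r['p'],r['centre'],onz(q,r['centre'],49))
for r in robot.pinpoint(p,'drift_tip')[:1]: print(r['p'],r['centre'],onz(p,r['centre'],49))
E
python3 f.py
```

```text
[ 426.6 -128.6   32.8] [179.9  -0.1   5.1]
pred tip wrist/top [[283.   -6.4]] [[328.8 239.5]]
0.59 [327.3, 238.8] [ 540.  -114.9   49. ]
```

View pics/f1.png

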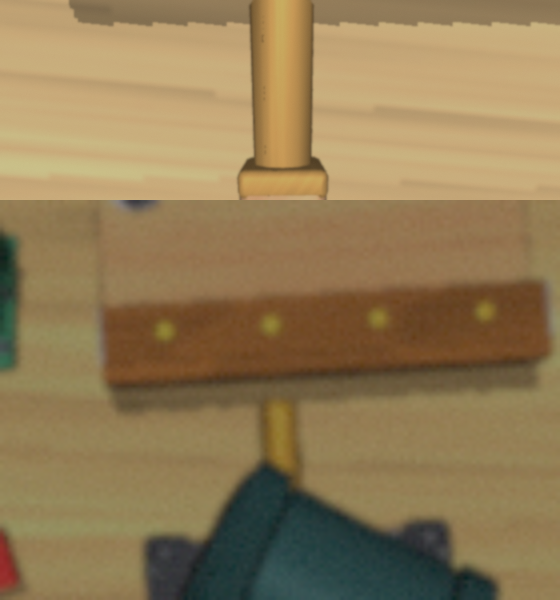

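Tip lines up with hole2 (screw above it). Push.

servo_tool([
  [2.5,[1,0.15,0],[0,0,0]],
  [2.5,[2,0.25,0],[0,0,0]],
  [2.5,[2.5,0.3,0],[0,0,0]],
  [2.5,[2.5,0.3,0],[0,0,0]],
])

```text
clock: 6.82
position: [447.2, -124.2, 31.5]
eef_rot: [-179.9, 0.4, 5.2]
force: [-12.7, -4.9, 7.0]
finger_gap: 33.6
grasp_force: 45.0
```

servo_tool([
  [2.5,[0.6,0.05,0],[0,0,0]],
  [2.5,[1.2,0.1,0],[0,0,0]],
  [2.5,[1.8,0.16,0],[0,0,0]],
  [2.5,[2.4,0.21,0],[0,0,0]],
  [2.5,[3,0.27,0],[0,0,0]],
  [2.5,[3.6,0.32,0],[0,0,0]],
  [2.5,[4.2,0.37,0],[0,0,0]],
  [2.5,[4.5,0.4,0],[0,0,0]],
  [2.5,[4.5,0.4,0],[0,0,0]],
  [2.5,[4.5,0.4,0],[0,0,0]],
])

```text
clock: 7.65
position: [476.9, -117.8, 28.7]
eef_rot: [-179.5, 1.9, 5.3]
force: [-39.3, -12.8, 11.9]
finger_gap: 34.7
grasp_force: 45.1
```

```bash
cat > g.py <<'E'
from h import *
np.set_printoptions(precision=1,suppress=True)
q=cam('scene')
cv2.imwrite('pics/'+sys.argv[1]+'.png',cv2.resize(q['image'][150:300,140:340,::-1],None,fx=3,fy=3))
o=robot.get_obs(); print(o['position'],o['eef_rot'],o['force'])
O=np.array([578.5,-147]);th=np.radians(5.1);M=np.array([[np.cos(th),np.sin(th)],[-np.sin(th),np.cos(th)]])
print('tcp in jig',M@(o['position'][:2]-O))
for r in robot.pinpoint(q,'carrier_a')[:8]: print(round(r['p'],2),r['centre'],M@(onz(q,r['centre'],49)[:2]-O))
E
python3 g.py g1
```

```text
[ 476.9 -117.8   28.7] [-179.5    1.9    5.3] [-39.1 -11.4  13.4]
tcp in jig [-98.6  38.1]
0.85 [246.4, 297.5] [266.1 -80.2]
0.8 [252.0, 211.9] [19. 37.]
0.74 [329.2, 213.8] [104.3 191.9]
0.65 [219.2, 213.1] [-10.  -32.2]
0.5 [198.0, 221.1] [ -2.1 -85.5]
0.49 [339.5, 173.1] [-39.3 306.8]
```

View pics/g1.png

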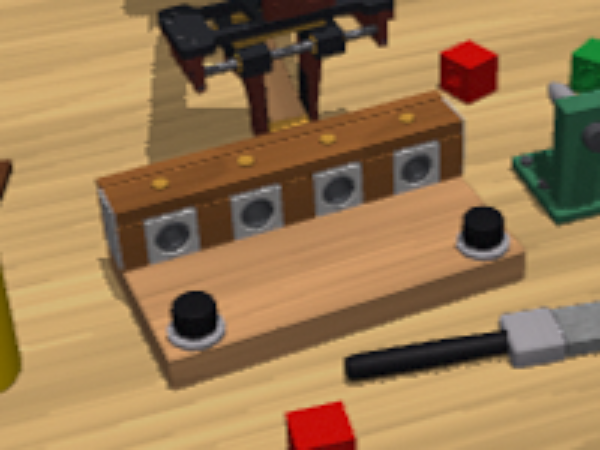

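Blocked: the force rose to 39 N and the carrier hasn't moved. I'll back off and check the drift in the grip.

servo_tool([
  [2.5,[-1,-0.1,0],[0,0,0]],
  [2.5,[-3,-0.3,0],[0,0,0]],
  [2.5,[-5,-0.5,0],[0,0,0]],
  [2.5,[-7,-0.7,0],[0,0,0]],
  [2.5,[-8,-0.7,0],[0,0,0]],
  [2.5,[-8,-0.7,0],[0,0,0]],
  [2.5,[-8,-0.7,0],[0,0,0]],
])

```text
clock: 8.33
position: [416.6, -128.3, 31.9]
eef_rot: [180.0, -0.1, 5.1]
force: [0.8, -0.2, -3.7]
finger_gap: 34.6
grasp_force: 44.2
```

```bash
sed -i "s#'pics/f1.png'#'pics/'+sys.argv[1]+'.png'#" f.py; python3 f.py f2
```

```text
[ 417.7 -128.6   32. ] [179.9  -0.2   5.1]
pred tip wrist/top [[284.1  -8.3]] [[328.7 243.1]]
0.73 [189.0, 211.3] [600.3 241.2  49. ]
0.69 [291.3, 101.9] [ 490.7 -125.    49. ]
```

View pics/f2.png

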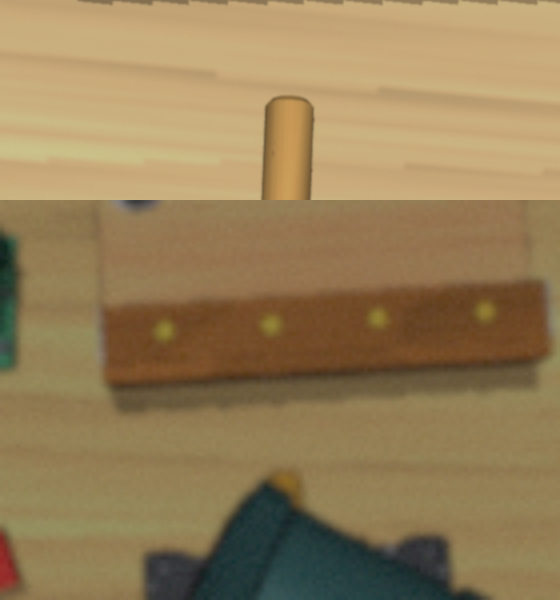

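```bash
cat > k.py <<'E'
from h import *
np.set_printoptions(precision=1,suppress=True)
p=cam('wrist','k1');o=robot.get_obs()
d=R.from_euler('xyz',o['eef_rot'],degrees=True).as_matrix()
f,l=d[:,0],np.array([-d[1,0],d[0,0],0])
for z in (10,20,30,40,49,55):
  for s in (30,50,73):
    c=o['position']+s*f; c[2]=z
    e=proj(p,[c+12*l,c-12*l,c]); print(z,s,'cols',e[:2,0],'w',e[1,0]-e[0,0],'row',e[2,1])
E
python3 k.py
```

```text
10 30 cols [260.5 304.9] w 44.45615721651427 row 186.43446587101226
10 50 cols [259.8 305.5] w 45.77707716687121 row 149.4020724015075
10 73 cols [258.9 306.3] w 47.396609783156634 row 103.99799841426508
20 30 cols [259.3 306.1] w 46.83257367119313 row 191.16086920194854
20 50 cols [258.5 306.8] w 48.30082043840588 row 152.23501303997227
20 73 cols [257.5 307.7] w 50.107372575126135 row 104.34009298760307
30 30 cols [258.  307.4] w 49.47740219940437 row 196.4211117244295
30 50 cols [257.1 308.2] w 51.11907419553569 row 155.39854630329427
30 73 cols [256.  309.2] w 53.147019589451816 row 104.72369230202113
40 30 cols [256.5 308.9] w 52.43883968867584 row 202.31105126618368
40 50 cols [255.5 309.8] w 54.286585038937346 row 158.9541261206254
40 73 cols [254.3 310.9] w 56.57926913601341 row 105.15683752134929
49 30 cols [255.  310.4] w 55.42449694715481 row 208.249161277654
49 50 cols [253.9 311.4] w 57.492787993788255 row 162.55313853020928
49 73 cols [252.6 312.6] w 60.07071449111365 row 105.59745317086141
55 30 cols [253.9 311.5] w 57.611266621814366 row 212.59838100460894
55 50 cols [252.7 312.6] w 59.84928106308027 row 165.1983385135667
55 73 cols [251.3 313.9] w 62.64800827424534 row 105.92270413653445
```

View pics/k1.png

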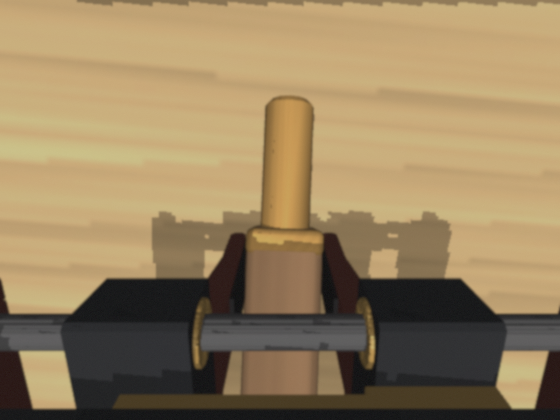

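```bash
cat > fit.py <<'E'
from h import *
from scipy.optimize import least_squares
np.set_printoptions(precision=1,suppress=True)
def fit(p,o,ob):
    """ob: list of (kind, drift x, side, col, row or None). nose silhouettes: y=+-12,z=0 ; handle top edges y=+-17,z=17"""
    d=R.from_euler('xyz',o['eef_rot'],degrees=True).as_matrix()
    f,l,u=d[:,0],-d[:,1],-d[:,2]; c=o['position']+19*u
    def pts(v):
        s,z,pit,y,yaw=v
        Rd=np.column_stack([f,l,u])@R.from_euler('zy',[yaw,-pit],degrees=True).as_matrix()
        og=c+s*f+y*l+z*u
        return og,Rd
    def res(v):
        og,Rd=pts(v); r=[]
        for k,x,sd,cu,ro in ob:
            if k=='t': X=[x,0,12]   # top of tip end
            elif k=='n': X=[x,12*sd,0]
            else: X=[x,17*sd,17]
            e=proj(p,og+Rd@np.array(X,float))[0]
            if cu is not None: r.append(e[0]-cu)
            if ro is not None: r.append(e[1]-ro)
        return r
    best=min((least_squares(res,[s,0,a,0,0],loss='soft_l1') for s in (0,-30) for a in (0,-15)),key=lambda q:q.cost)
    og,Rd=pts(best.x)
    print('s,z,pitch,y,yaw',best.x,'res',np.array(res(best.x)),'origin',og,'tip',og+Rd@[112,0,0])
    return best.x
E
cat > k2.py <<'E'
from fit import *
p=cam('wrist');o=robot.get_obs()
fit(p,o,[('n',110,1,265,105),('n',110,-1,312,105),('n',52,1,262,None),('n',52,-1,310.5,None),('h',50,1,247,232),('h',50,-1,323,232)])
import pickle
p=pickle.load(open('w2.pkl','rb')); o=dict(position=np.array([432.1,-146.8,258.2]),eef_rot=[-180,0,4.])
fit(p,o,[('n',52,1,254.5,None),('n',52,-1,311,None),('h',50,1,242,168),('h',50,-1,325,168),('n',90,1,250.5,None),('n',90,-1,313,None)])
E
python3 k2.py
```

```text
s,z,pitch,y,yaw [-34.5  -9.4 -13.3  -0.5  -1.1] res [-1.6 -0.4  0.4  0.6 -0.4 -0.7  1.1 -0.8  0.7  0.6] origin [ 382.  -131.6   41.2] tip [ 490.8 -124.    15.6]
s,z,pitch,y,yaw [  6.  -29.1  18.3   0.    0.8] res [ 1.5 -0.8 -0.7  0.5  0.1 -0.5 -0.   0.3] origin [ 438.  -146.3  248.1] tip [ 544.  -137.4  283.2]
```

The drift has slipped back and tilted in the grip (slack or rim contact). I'll re-seat it in the rest and grip again, nearer its balance point and harder.

servo_tool([
  [2.5,[0,0,0],[0,0,0]],
  [2.5,[0,0,1],[0,0,0]],
  [2.5,[0,0,2.5],[0,0,0]],
  [2.5,[0,0,4],[0,0,0]],
  [2.5,[0,0,6],[0,0,0]],
  [2.5,[0,0,8],[0,0,0]],
  [2.5,[0,0,10],[0,0,0]],
  [2.5,[0,0,11.5],[0,0,0]],
  [2.5,[0,0,12],[0,0,0]],
  [2.5,[0,0,12],[0,0,0]],
], grip_force=60)

```text
clock: 9.47
position: [416.2, -128.3, 152.6]
eef_rot: [179.9, -0.1, 5.1]
force: [0.6, 0.0, -3.9]
finger_gap: 33.5
grasp_force: 59.0
```

servo_tool([
  [2.5,[0.3,-2,0],[0,0,-0.03]],
  [2.5,[1,-5,0],[0,0,-0.07]],
  [2.5,[1.5,-8,0],[0,0,-0.12]],
  [2.5,[2,-11,0],[0,0,-0.17]],
  [2.5,[2.5,-14,0],[0,0,-0.22]],
  [2.5,[3,-17,0],[0,0,-0.27]],
  [2.5,[3.5,-20,0],[0,0,-0.32]],
  [2.5,[4,-23,0],[0,0,-0.37]],
  [2.5,[4.5,-25.5,0],[0,0,-0.42]],
  [2.5,[5,-27.3,0],[0,0,-0.438]],
])

```text
clock: 10.3
position: [464.7, -403.0, 149.5]
eef_rot: [-180.0, 0.1, -20.2]
force: [0.5, -0.3, -3.0]
finger_gap: 34.0
grasp_force: 59.0
```

servo_tool([
  [2.5,[0,0,0],[-0.02,-0.05,0]],
  [2.5,[0,0,0],[-0.04,-0.1,0]],
  [2.5,[0,0,0],[-0.06,-0.16,0]],
  [2.5,[0,0,0],[-0.08,-0.216,0]],
  [2.5,[0,0,0],[-0.08,-0.216,0]],
  [2.5,[0,0,0],[-0.08,-0.216,0]],
])

```text
clock: 10.8
position: [463.6, -399.7, 149.8]
eef_rot: [-180.0, -12.9, -20.1]
force: [-0.1, -0.7, -3.7]
finger_gap: 33.6
grasp_force: 59.0
```

```bash
cat > k3.py <<'E'
from fit import *
p=cam('wrist','k3');q=cam('scene');o=robot.get_obs(); print(o['position'],o['eef_rot'],o['finger_gap'])
a=p['image'][60:420,180:380,::-1]; b=q['image'][120:280,60:200,::-1]
cv2.imwrite('pics/k3c.png',np.hstack([cv2.resize(a,(333,600)),cv2.resize(b,(467,600))]))
E
python3 k3.py
```

```text
[ 465.4 -401.   151. ] [179.9 -13.1 -20. ] 33.758258928653696
```

View pics/k3c.png

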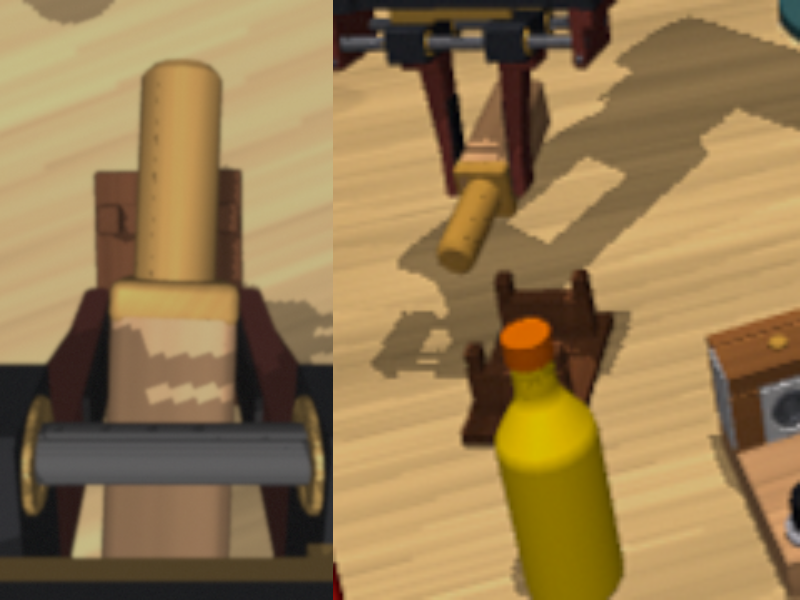

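```bash
cat > tri.py <<'E'
from h import *
np.set_printoptions(precision=1,suppress=True)
def tri(rs):
    A=np.zeros((3,3));b=np.zeros(3)
    for o,d in rs:
        d=d/np.linalg.norm(d);P=np.eye(3)-np.outer(d,d);A+=P;b+=P@o
    X=np.linalg.solve(A,b); return X
if __name__=='__main__':
    p=cam('wrist');q=cam('scene');o=robot.get_obs()
    T=tri([ray(p,(288.6,108)),ray(q,(97.2,188.8))]); H=tri([ray(p,(284.4,231)),ray(q,(105.3,164.3))])
    print('tip',T,proj(p,T),proj(q,T),'handle front top',H,proj(p,H),proj(q,H))
    print(o['position'])
E
python3 tri.py
```

```text
tip [ 533.  -426.7  149.7] [[285.2 109.3]] [[ 96.3 188.9]] handle front top [ 479.2 -402.8  174. ] [[276.5 234.4]] [[103.5 164.7]]
[ 466.  -401.3  151.5]
```

servo_tool([
  [2.5,[0.2,-0.1,0],[-0.02,-0.06,0]],
  [2.5,[0.4,-0.15,-1],[-0.042,-0.113,0]],
  [2.5,[0.4,-0.15,-2.5],[-0.042,-0.113,0]],
  [2.5,[0.4,-0.15,-4],[-0.042,-0.113,0]],
  [2.5,[0.4,-0.15,-5.5],[-0.042,-0.113,0]],
  [2.5,[0.4,-0.15,-7],[-0.042,-0.113,0]],
  [2.5,[0.4,-0.15,-8],[-0.042,-0.113,0]],
  [2.5,[0.4,-0.15,-9],[-0.042,-0.113,0]],
  [2.5,[0.4,-0.15,-9.4],[-0.042,-0.113,0]],
  [2.5,[0.4,-0.15,-9.4],[-0.042,-0.113,0]],
])

```text
clock: 11.83
position: [469.2, -402.0, 56.6]
eef_rot: [179.9, -20.0, -20.0]
force: [0.4, -0.2, -4.1]
finger_gap: 34.0
grasp_force: 59.0
```

servo_tool([
  [2.5,[0,0,-0.2],[0,0,0]],
  [2.5,[0,0,-0.4],[0,0,0]],
  [2.5,[0,0,-0.4],[0,0,0]],
])

```text
clock: 12.08
position: [469.5, -402.7, 54.0]
eef_rot: [179.9, -20.1, -20.0]
force: [-0.4, 0.7, -3.3]
finger_gap: 34.1
grasp_force: 59.0
```

servo_tool([
  [2.5,[0,0,-0.2],[0,0,0]],
  [2.5,[0,0,-0.4],[0,0,0]],
  [2.5,[0,0,-0.4],[0,0,0]],
  [2.5,[0,0,-0.4],[0,0,0]],
])

```text
clock: 12.42
position: [470.4, -402.6, 51.0]
eef_rot: [179.9, -20.2, -20.0]
force: [3.5, 3.2, 6.2]
finger_gap: 33.7
grasp_force: 60.0
```

```bash
cat > s.py <<'E'
from h import *
q=cam('scene');b=q['image'][130:250,60:200,::-1]
p=cam('wrist');a=p['image'][40:420,150:410,::-1]
o=robot.get_obs(); print(o['position'],o['force'],o['finger_gap'])
cv2.imwrite('pics/'+sys.argv[1]+'.png',np.hstack([cv2.resize(b,(467,400),interpolation=cv2.INTER_CUBIC),cv2.resize(a,(273,400))]))
E
python3 s.py s1
```

```text
[ 470.43615016 -402.57921772   50.94321764] [3.65819938 4.57476126 5.25928425] 33.63221029256165
```

View pics/s1.png

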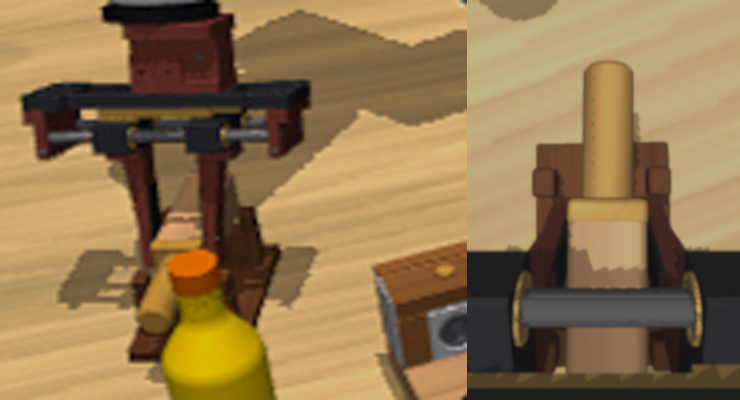

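servo_tool([
  [4.5,[0,0,0],[0,0,0]],
  [6,[0,0,0],[0,0,0]],
  [6.5,[0,0,0],[0,0,0]],
  [6.5,[0,0,0],[0,0,0]],
  [6.5,[0,0,0],[0,0,0]],
  [6.5,[0,0,0.5],[0,0,0]],
  [6.5,[0,0,3],[0,0,0]],
  [6.5,[0,0,6],[0.04,0.1,0]],
  [6.5,[0,0,9],[0.08,0.21,0]],
  [6.5,[-0.9,0.3,12],[0.12,0.329,0]],
])

```text
clock: 13.35
position: [461.9, -400.2, 163.5]
eef_rot: [-180.0, -3.4, -20.0]
force: [1.3, -0.7, -0.5]
finger_gap: 64.8
grasp_force: 0.0
```

servo_tool([
  [8,[-1,0.4,5],[0,0,0]],
  [8,[-1,0.4,7.5],[0,0,0]],
  [8,[-1,0.4,7.5],[0,0,0]],
  [8,[-1,0.4,7.5],[0,0,0]],
])

```text
clock: 13.68
position: [454.0, -396.7, 239.3]
eef_rot: [-180.0, -3.9, -19.8]
force: [-0.6, -0.2, -0.3]
finger_gap: 80.0
grasp_force: 0.0
```

```bash
cat > m.py <<'E'
from tri import *
p=cam('wrist','m1');q=cam('scene');t=cam('top');o=robot.get_obs(); print(o['position'],o['eef_rot'])
for lab in ('drift','drift_tip'):
    rs=[]
    for n,c in (('w',p),('s',q),('t',t)):
        for r in robot.pinpoint(c,lab)[:1]: print(lab,n,round(r['p'],2),r['centre'],onz(c,r['centre'],57)); rs.append(ray(c,r['centre']))
    if len(rs)>1: print('tri',tri(rs))
for r in robot.cut_out(p,'drift')[:1]:
    m=r['region']; print(r['p'],m.sum())
    for row in range(0,420,12):
        c=np.flatnonzero(m[row])
        if len(c): print(row,c.min(),c.max(),end='; ')
    rows=np.flatnonzero(m.any(1)); print('rows',rows.min(),rows.max())
E
python3 m.py
```

```text
[ 452.  -394.6  234.9] [-179.7   -3.5  -19.8]
drift w 0.63 [282.6, 206.5] [ 436.4 -389.6   57. ]
drift s 0.6 [121.1, 194.8] [ 424.  -381.4   57. ]
drift t 0.68 [438.8, 282.6] [ 438.9 -393.3   57. ]
tri [ 439.1 -387.4   67.1]
drift_tip w 0.8 [285.2, 93.0] [ 540.4 -429.8   57. ]
drift_tip s 0.91 [103.3, 230.3] [ 553.4 -432.9   57. ]
drift_tip t 0.94 [450.0, 239.4] [ 546.9 -421.1   57. ]
tri [ 543.9 -429.1   48.4]
0.56 4891
96 273 295; 108 273 296; 120 273 296; 132 273 296; 144 273 295; 156 271 297; 168 267 301; 180 267 300; 192 267 299; 204 266 300; 216 266 300; 228 266 299; 240 266 299; 252 267 299; rows 91 255
```

servo_tool([
  [8,[0,-0.1,-3],[0.021,0.058,0]],
  [8,[0,-0.1,-7],[0.021,0.058,0]],
  [8,[0,-0.1,-11],[0.021,0.058,0]],
  [7.5,[0,-0.1,-15],[0.021,0.058,0]],
  [7,[0,-0.1,-18],[0.021,0.058,0]],
  [7,[0,-0.1,-19.5],[0.021,0.058,0]],
  [7,[0,-0.1,-19.5],[0.021,0.058,0]],
  [5,[0,-0.1,-19.5],[0.021,0.058,0]],
  [2.5,[0,-0.1,-19.5],[0.021,0.058,0]],
  [2.5,[0,-0.1,-19.5],[0.021,0.058,0]],
], grip_force=60)

```text
clock: 15.02
position: [454.1, -397.7, 43.3]
eef_rot: [-179.9, -0.3, -19.8]
force: [-0.7, -0.2, -0.2]
finger_gap: 53.6
grasp_force: 0.0
```

servo_tool([
  [2.5,[0,0,0],[0,0,0]],
  [2.5,[0,0,0],[0,0,0]],
  [2.5,[0,0,0],[0,0,0]],
  [2.5,[0,0,1],[0,0,0]],
  [2.5,[0,0,2],[0,0,0]],
  [2.5,[0.5,-0.2,2.5],[0,0,0]],
  [2.5,[1.1,-0.4,2.5],[0,0,0]],
  [2.5,[1.4,-0.5,2.5],[0,0,0]],
  [2.5,[1.4,-0.5,2.5],[0,0,0]],
])

```text
clock: 15.77
position: [468.2, -402.1, 66.6]
eef_rot: [-179.8, -0.2, -19.8]
force: [0.0, 0.1, -3.0]
finger_gap: 33.5
grasp_force: 60.0
```

servo_tool([
  [2.5,[0,0,-0.6],[0,0,0]],
  [2.5,[0,0,-1.2],[0,0,0]],
  [2.5,[0,0,-1.8],[0,0,0]],
  [2.5,[0,0,-2.2],[0,0,0]],
  [2.5,[0,0,-2.2],[0,0,0]],
  [2.5,[0,0,-2.2],[0,0,0]],
])

```text
clock: 16.27
position: [465.9, -400.8, 44.9]
eef_rot: [-179.8, 0.0, -19.8]
force: [-5.1, 2.4, 9.7]
finger_gap: 33.2
grasp_force: 60.0
```

servo_tool([
  [5.5,[0,0,0],[0,0,0]],
  [5.5,[0,0,0],[0,0,0]],
  [5.5,[0.2,-0.1,0],[0,0,0]],
  [5.5,[0.2,-0.1,-0.5],[0,0,0]],
  [5.5,[0.2,-0.1,-0.5],[0,0,0]],
  [2.5,[0.2,-0.1,-0.5],[0,0,0]],
  [2.5,[0.2,-0.1,-0.5],[0,0,0]],
  [2.5,[0.2,-0.1,-0.5],[0,0,0]],
  [2.5,[0.2,-0.1,-0.5],[0,0,0]],
  [2.5,[0.2,-0.1,-0.5],[0,0,0]],
])

```text
clock: 17.1
position: [469.0, -402.3, 39.5]
eef_rot: [-179.8, -0.1, -19.8]
force: [0.3, 0.8, -1.4]
finger_gap: 33.9
grasp_force: 60.0
```

```bash
python3 - <<'E'
from tri import *
q=cam('scene');t=cam('top');o=robot.get_obs(); print(o['position'],o['eef_rot'],o['finger_gap'],o['force'])
for lab in ('drift','drift_tip'):
    rs=[]
    for n,c in (('s',q),('t',t)):
        for r in robot.pinpoint(c,lab)[:1]: print(lab,n,round(r['p'],2),r['centre'],onz(c,r['centre'],57)); rs.append(ray(c,r['centre']))
    if len(rs)>1: print('tri',tri(rs))
E
```

```text
[ 469.  -402.4   39.5] [-179.8   -0.1  -19.8] 33.37248273074972 [-0.   0.5 -1.2]
drift s 0.93 [113.6, 200.8] [ 443.9 -400.7   57. ]
drift t 0.69 [304.7, 156.5] [749.  -51.8  57. ]
tri [ 715.6 -223.5  229.6]
drift_tip s 0.84 [104.8, 230.0] [ 553.4 -429.7   57. ]
drift_tip t 0.61 [457.8, 237.6] [ 552.  -440.5   57. ]
tri [ 552.6 -434.7   58.3]
```

servo_tool([
  [2.5,[0,0,0.7],[0,0,0]],
  [2.5,[0,0,1.8],[0,0,0]],
  [2.5,[0,0,3],[0,0,0]],
  [2.5,[0,0,4.2],[0,0,0]],
  [2.5,[-0.2,1,5.2],[0,0,0.03]],
  [2.5,[-0.4,3,5.8],[0,0,0.1]],
  [2.5,[-0.6,5,6],[0,0,0.17]],
  [2.5,[-0.8,7.5,6],[0,0,0.24]],
  [2.5,[-1,10,6],[0,0,0.31]],
  [2.5,[-1,12.5,6],[0,0,0.38]],
])

```text
clock: 18.23
position: [458.4, -275.8, 100.6]
eef_rot: [-179.8, -0.1, 2.2]
force: [0.4, 1.1, -4.3]
finger_gap: 33.6
grasp_force: 60.0
```

servo_tool([
  [2.5,[0,1.2,0],[0,0,0.04]],
  [2.5,[0,2,0],[0,0,0.0546]],
  [2.5,[0,2,-1],[0,0,0.0546]],
  [2.5,[0,2,-2.5],[0,0,0.0546]],
  [2.5,[0,2,-4],[0,0,0.0546]],
  [2.5,[0,2,-5.5],[0,0,0.0546]],
  [2.5,[0,2,-6.3],[0,0,0.0546]],
  [2.5,[0,2,-6.8],[0,0,0.0546]],
  [2.5,[0,2,-6.8],[0,0,0.0546]],
  [2.5,[0,2,-6.8],[0,0,0.0546]],
])

```text
clock: 19.07
position: [459.2, -258.1, 31.4]
eef_rot: [-179.8, -0.1, 5.1]
force: [-0.4, -1.1, -3.2]
finger_gap: 33.8
grasp_force: 60.0
```

```bash
cat > n.py <<'E'
from tri import *
from scipy import ndimage
p=cam('wrist',sys.argv[1]);t=cam('top',sys.argv[1]+'t');o=robot.get_obs(); print(o['position'],o['eef_rot'],o['finger_gap'],o['force'])
O=np.array([578.5,-147]);th=np.radians(5.1);M=np.array([[np.cos(th),np.sin(th)],[-np.sin(th),np.cos(th)]])
print('tcp in jig',M@(o['position'][:2]-O))
for n,c in (('w',p),('t',t)):
    for r in robot.pinpoint(c,'drift_tip')[:1]: X=onz(c,r['centre'],49); print(n,round(r['p'],2),r['centre'],'jig',M@(X[:2]-O))
r=robot.cut_out(p,'drift')
if r:
    m=r[0]['region']; print(round(r[0]['p'],2))
    for row in range(0,300,12):
        c=np.flatnonzero(m[row])
        if len(c): print(row,c.min(),c.max(),c.max()-c.min()+1,end='; ')
d=R.from_euler('xyz',o['eef_rot'],degrees=True).as_matrix()
f,l=d[:,0],np.array([-d[1,0],d[0,0],0])
for s in (40,65,88):
    for z in (41,49,57):
        c=o['position']+s*f; c[2]=z; e=proj(p,[c+12*l,c-12*l,c]); print('\n',s,z,'w %.1f row %.1f'%(e[1,0]-e[0,0],e[2,1]),end='')
E
python3 n.py n1
```

```text
[ 459.6 -258.1   32.1] [-179.8   -0.2    5.1] 33.72593397339476 [ 0.7 -0.4 -3.7]
tcp in jig [-128.3 -100.1]
w 0.95 [283.4, 57.9] jig [ -38.3 -100.3]
t 0.53 [380.2, 237.5] jig [-40.3 -98.1]
0.62
60 258 310 53; 72 252 315 64; 84 253 315 63; 96 254 314 61; 108 254 313 60; 120 254 313 60; 132 255 313 59; 144 255 312 58; 156 255 312 58; 168 254 312 59; 180 255 311 57; 192 256 311 56; 204 250 318 69; 216 244 322 79; 228 240 326 87; 240 241 326 86; 252 242 325 84; 264 243 324 82; 276 243 324 82; 288 244 323 80; 
 40 41 w 53.9 row 180.1
 40 49 w 56.7 row 184.3
 40 57 w 59.7 row 189.0
 65 41 w 56.3 row 122.8
 65 49 w 59.4 row 124.2
 65 57 w 62.8 row 125.7
 88 41 w 58.8 row 65.3
 88 49 w 62.1 row 63.5
 88 57 w 65.9 row 61.4
```

Drift is level and lined up with hole0 (within about 1 mm). Push.

servo_tool([
  [2.5,[0.7,0.12,0],[0,0,0]],
  [2.5,[1.4,0.2,0],[0,0,0]],
  [2.5,[2,0.27,0],[0,0,0]],
  [2.5,[2.2,0.29,0],[0,0,0]],
  [2.5,[2.2,0.29,0],[0,0,0]],
  [2.5,[2.2,0.29,0],[0,0,0]],
])

```text
clock: 19.82
position: [481.2, -254.4, 31.4]
eef_rot: [-179.8, -0.1, 5.1]
force: [0.8, -0.9, -3.7]
finger_gap: 34.1
grasp_force: 60.0
```

servo_tool([
  [2.5,[0.5,0.04,0],[0,0,0]],
  [2.5,[1,0.09,0],[0,0,0]],
  [2.5,[1.5,0.13,0],[0,0,0]],
  [2.5,[2,0.18,0],[0,0,0]],
  [2.5,[2,0.18,0],[0,0,0]],
])

```text
clock: 20.23
position: [497.7, -251.8, 31.0]
eef_rot: [-179.6, 0.3, 5.1]
force: [-9.8, -1.9, 2.5]
finger_gap: 34.0
grasp_force: 60.0
```

servo_tool([
  [2.5,[0.5,0.04,0],[0,0,0]],
  [2.5,[1,0.09,0],[0,0,0]],
  [2.5,[1.5,0.13,0],[0,0,0]],
  [2.5,[2,0.18,0],[0,0,0]],
  [2.5,[2.5,0.22,0],[0,0,0]],
  [2.5,[2.8,0.25,0],[0,0,0]],
  [2.5,[2.8,0.25,0],[0,0,0]],
  [2.5,[2.8,0.25,0],[0,0,0]],
])

```text
clock: 20.9
position: [529.6, -250.3, 31.5]
eef_rot: [-179.8, -0.1, 5.1]
force: [-0.6, -0.1, -4.1]
finger_gap: 33.7
grasp_force: 60.0
```

```bash
sed -i 's/pics\/.+sys.argv\[1\]/pics\/"+sys.argv[1]/' g.py; cat > g.py <<'E'
from h import *
np.set_printoptions(precision=1,suppress=True)
q=cam('scene','g_'+sys.argv[1]); t=cam('top','gt_'+sys.argv[1])
o=robot.get_obs(); print(o['position'],o['eef_rot'],o['force'])
O=np.array([578.5,-147]);th=np.radians(5.1);M=np.array([[np.cos(th),np.sin(th)],[-np.sin(th),np.cos(th)]])
print('tcp in jig',M@(o['position'][:2]-O))
for c in (q,t):
    for r in robot.pinpoint(c,'carrier_a')[:8]: print(round(r['p'],2),r['centre'],M@(onz(c,r['centre'],49)[:2]-O))
E
python3 g.py 1
```

```text
[ 529.  -250.2   31.4] [-179.8   -0.1    5.1] [-0.2  0.4 -3.3]
tcp in jig [-58.4 -98.4]
0.94 [245.2, 297.5] [265.1 -82.1]
0.92 [201.8, 236.1] [ 53.7 -95.3]
0.78 [221.1, 212.5] [-10.3 -27.5]
0.76 [252.9, 210.1] [13.4 41.7]
0.68 [298.4, 175.0] [-78.2 207.8]
0.68 [244.4, 205.5] [-12.7  31.2]
0.59 [339.8, 172.5] [-41.6 309.1]
0.5 [271.6, 203.1] [ 6.7 92.4]
0.85 [361.6, 132.9] [232.5 -71.2]
0.61 [255.2, 282.2] [-133.8  223.9]
0.57 [377.4, 202.9] [ 48.1 -97.8]
0.56 [210.9, 262.5] [-77.8 333.8]
```

servo_tool([
  [2.5,[-2,-0.18,0],[0,0,0]],
  [2.5,[-4.5,-0.4,0],[0,0,0]],
  [2.5,[-7,-0.62,0],[0,0,0]],
  [2.5,[-7.1,0,0],[0,0,0]],
  [2.5,[-7.3,2.4,0],[0,0,0]],
  [2.5,[-7.5,4.8,0],[0,0,0]],
  [2.5,[-7.6,5.9,0],[0,0,0]],
  [2.5,[-7.6,5.9,0],[0,0,0]],
  [2.5,[-7.6,5.9,0],[0,0,0]],
  [2.5,[-7.6,5.9,0],[0,0,0]],
])

```text
clock: 21.93
position: [454.2, -192.2, 31.7]
eef_rot: [-179.9, -0.2, 5.1]
force: [0.2, 0.3, -3.6]
finger_gap: 33.7
grasp_force: 60.0
```

```bash
python3 n.py n2
```

```text
[ 454.  -192.4   31.6] [-179.8   -0.2    5.1] 34.102414687863984 [-0.  -0.8 -3.2]
tcp in jig [-128.1  -34.2]
w 0.68 [283.7, 55.5] jig [-36.6 -34.2]
0.65
60 258 309 52; 72 254 314 61; 84 253 315 63; 96 254 313 60; 108 253 313 61; 120 253 313 61; 132 255 313 59; 144 255 312 58; 156 256 312 57; 168 254 312 59; 180 255 311 57; 192 255 311 57; 204 249 318 70; 216 245 323 79; 228 241 326 86; 240 241 326 86; 252 242 325 84; 264 243 324 82; 276 243 324 82; 288 244 323 80; 
 40 41 w 53.7 row 181.1
 40 49 w 56.5 row 185.4
 40 57 w 59.5 row 190.1
 65 41 w 56.1 row 124.1
 65 49 w 59.2 row 125.5
 65 57 w 62.5 row 127.0
 88 41 w 58.6 row 66.9
 88 49 w 61.9 row 65.1
 88 57 w 65.6 row 63.1
```

Still level, at Y -34. Push hole1 with a 1 mm correction, then check.

servo_tool([
  [2.5,[0.7,0.16,0],[0,0,0]],
  [2.5,[1.4,0.22,0],[0,0,0]],
  [2.5,[2,0.28,0],[0,0,0]],
  [2.5,[2.2,0.3,0],[0,0,0]],
  [2.5,[2.7,0.34,0],[0,0,0]],
  [2.5,[3.2,0.39,0],[0,0,0]],
  [2.5,[3.7,0.43,0],[0,0,0]],
  [2.5,[3.7,0.43,0],[0,0,0]],
])

```text
clock: 22.85
position: [486.9, -186.1, 31.1]
eef_rot: [-179.7, 0.3, 5.2]
force: [-9.7, -1.8, 4.0]
finger_gap: 33.9
grasp_force: 60.0
```

servo_tool([
  [2.5,[0.5,0.04,0],[0,0,0]],
  [2.5,[1,0.09,0],[0,0,0]],
  [2.5,[1.5,0.13,0],[0,0,0]],
  [2.5,[2,0.18,0],[0,0,0]],
  [2.5,[2.5,0.22,0],[0,0,0]],
  [2.5,[3,0.27,0],[0,0,0]],
  [2.5,[3.3,0.29,0],[0,0,0]],
  [2.5,[3.3,0.29,0],[0,0,0]],
  [2.5,[3.3,0.29,0],[0,0,0]],
])

```text
clock: 23.6
position: [523.6, -184.0, 31.4]
eef_rot: [-179.8, -0.1, 5.1]
force: [0.7, -0.1, -3.5]
finger_gap: 33.9
grasp_force: 60.0
```

```bash
python3 g.py 2
```

```text
[ 523.1 -184.    31.4] [-179.8   -0.1    5.1] [ 1.   0.5 -3.9]
tcp in jig [-58.5 -31.9]
0.76 [202.2, 235.5] [ 52.1 -93.8]
0.7 [226.6, 224.0] [ 36.6 -31.9]
0.66 [274.2, 203.8] [12.  96.7]
0.58 [248.7, 296.1] [264.6 -74.9]
0.54 [294.3, 174.6] [-84.6 199.3]
0.51 [250.6, 210.8] [13.6 35.8]
0.79 [255.3, 281.2] [-131.3  223.5]
0.63 [212.1, 263.8] [-81.3 330.9]
0.63 [360.3, 134.7] [228.  -67.5]
0.6 [356.3, 203.5] [ 49.9 -44.2]
0.59 [438.7, 276.2] [-145.5 -236.1]
0.48 [379.3, 203.2] [  47.  -102.6]
```

servo_tool([
  [2.5,[-2,-0.18,0],[0,0,0]],
  [2.5,[-4.5,-0.4,0],[0,0,0]],
  [2.5,[-7,-0.62,0],[0,0,0]],
  [2.5,[-7.1,0,0],[0,0,0]],
  [2.5,[-7.3,2.4,0],[0,0,0]],
  [2.5,[-7.5,4.8,0],[0,0,0]],
  [2.5,[-7.6,5.9,0],[0,0,0]],
  [2.5,[-7.6,5.9,0],[0,0,0]],
  [2.5,[-7.6,5.9,0],[0,0,0]],
  [2.5,[-7.6,5.9,0],[0,0,0]],
])

```text
clock: 24.63
position: [448.1, -125.8, 31.7]
eef_rot: [-179.8, -0.2, 5.1]
force: [0.1, 0.9, -2.3]
finger_gap: 34.0
grasp_force: 60.0
```

```bash
python3 n.py n3 | head -5 | cut -c1-260
```

```text
[ 447.9 -126.    31.6] [-179.8   -0.2    5.1] 33.3987291020527 [ 0.2  0.3 -3.4]
tcp in jig [-128.2   32.5]
w 0.64 [285.5, 57.2] jig [-37.4  31.7]
t 0.42 [329.9, 238.7] jig [-35.7  28.8]
0.7
```

servo_tool([
  [2.5,[0.7,0.1,0],[0,0,0]],
  [2.5,[1.4,0.17,0],[0,0,0]],
  [2.5,[2,0.22,0],[0,0,0]],
  [2.5,[2.2,0.24,0],[0,0,0]],
  [2.5,[2.7,0.28,0],[0,0,0]],
  [2.5,[3.2,0.33,0],[0,0,0]],
  [2.5,[3.7,0.37,0],[0,0,0]],
  [2.5,[3.7,0.37,0],[0,0,0]],
])

```text
clock: 25.55
position: [480.5, -120.5, 31.0]
eef_rot: [-179.7, 0.3, 5.2]
force: [-10.0, -2.2, 3.5]
finger_gap: 33.8
grasp_force: 60.0
```

servo_tool([
  [2.5,[0.5,0.04,0],[0,0,0]],
  [2.5,[1,0.09,0],[0,0,0]],
  [2.5,[1.5,0.13,0],[0,0,0]],
  [2.5,[2,0.18,0],[0,0,0]],
  [2.5,[2.5,0.22,0],[0,0,0]],
  [2.5,[3,0.27,0],[0,0,0]],
  [2.5,[3.3,0.29,0],[0,0,0]],
  [2.5,[3.3,0.29,0],[0,0,0]],
  [2.5,[3.3,0.29,0],[0,0,0]],
])

```text
clock: 26.3
position: [517.6, -118.4, 31.4]
eef_rot: [-179.8, -0.1, 5.1]
force: [-0.0, -0.2, -2.9]
finger_gap: 34.0
grasp_force: 60.0
```

```bash
python3 g.py 3
```

```text
[ 517.1 -118.4   31.4] [-179.8   -0.1    5.1] [-0.4 -0.2 -3.2]
tcp in jig [-58.7  34. ]
0.84 [203.3, 234.7] [ 50.4 -90.8]
0.83 [246.6, 293.8] [257.4 -76.1]
0.76 [339.4, 172.3] [-42.9 308.7]
0.68 [275.7, 204.1] [14.7 99.3]
0.66 [225.6, 227.9] [ 49.1 -39. ]
0.54 [297.6, 175.3] [-77.8 205.3]
0.82 [361.0, 133.8] [230.2 -69.4]
0.75 [352.2, 202.3] [ 53.6 -34. ]
0.75 [379.4, 197.4] [  61.8 -104. ]
0.61 [326.5, 207.7] [43.8 32.2]
0.56 [253.6, 281.8] [-132.6  227.9]
0.49 [213.4, 262.7] [-78.7 327.5]
```

servo_tool([
  [2.5,[-2,-0.18,0],[0,0,0]],
  [2.5,[-4.5,-0.4,0],[0,0,0]],
  [2.5,[-7,-0.62,0],[0,0,0]],
  [2.5,[-7.1,0,0],[0,0,0]],
  [2.5,[-7.3,2.4,0],[0,0,0]],
  [2.5,[-7.5,4.8,0],[0,0,0]],
  [2.5,[-7.6,5.85,0],[0,0,0]],
  [2.5,[-7.6,5.85,0],[0,0,0]],
  [2.5,[-7.6,5.85,0],[0,0,0]],
  [2.5,[-7.6,5.85,0],[0,0,0]],
])

```text
clock: 27.33
position: [442.0, -60.6, 31.6]
eef_rot: [-179.8, -0.2, 5.1]
force: [0.3, -0.3, -3.6]
finger_gap: 33.8
grasp_force: 60.0
```

```bash
python3 n.py n4 | head -5 | cut -c1-260
```

```text
[441.8 -60.8  31.6] [-179.8   -0.2    5.1] 33.489137720789785 [-0.2 -0.4 -3.6]
tcp in jig [-128.5   98. ]
w 0.71 [283.7, 59.7] jig [-38.6  97.9]
t 0.62 [301.1, 240.9] jig [-36.8 102. ]
0.96
```

servo_tool([
  [2.5,[0.7,0.13,0],[0,0,0]],
  [2.5,[1.4,0.2,0],[0,0,0]],
  [2.5,[2,0.25,0],[0,0,0]],
  [2.5,[2.2,0.27,0],[0,0,0]],
  [2.5,[2.7,0.31,0],[0,0,0]],
  [2.5,[3.2,0.36,0],[0,0,0]],
  [2.5,[3.7,0.4,0],[0,0,0]],
  [2.5,[3.7,0.4,0],[0,0,0]],
])

```text
clock: 28.25
position: [473.9, -55.2, 30.7]
eef_rot: [-179.7, 0.4, 5.1]
force: [-8.9, -1.4, 0.9]
finger_gap: 33.8
grasp_force: 60.0
```

servo_tool([
  [2.5,[0.5,0.04,0],[0,0,0]],
  [2.5,[1,0.09,0],[0,0,0]],
  [2.5,[1.5,0.13,0],[0,0,0]],
  [2.5,[2,0.18,0],[0,0,0]],
  [2.5,[2.5,0.22,0],[0,0,0]],
  [2.5,[3,0.27,0],[0,0,0]],
  [2.5,[3.4,0.3,0],[0,0,0]],
  [2.5,[3.4,0.3,0],[0,0,0]],
  [2.5,[3.4,0.3,0],[0,0,0]],
])

```text
clock: 29.0
position: [513.0, -53.0, 31.6]
eef_rot: [-179.8, -0.2, 5.1]
force: [-0.3, 0.2, -3.8]
finger_gap: 33.8
grasp_force: 60.0
```

```bash
python3 g.py 4
```

```text
[512.1 -52.9  31.5] [-179.8   -0.1    5.1] [ 0.2 -0.5 -2.9]
tcp in jig [-57.8  99.6]
0.98 [227.2, 226.2] [ 44.8 -33.6]
0.97 [246.7, 296.8] [264.7 -79. ]
0.92 [284.0, 216.0] [66.1 95.7]
0.58 [256.2, 220.9] [55.2 31.7]
0.56 [201.9, 233.8] [ 46.1 -92.5]
0.55 [298.7, 176.2] [-72.6 205.8]
0.83 [212.0, 263.4] [-80.2 331.1]
0.76 [299.4, 206.0] [ 52.4 101. ]
0.72 [328.9, 206.7] [46.  25.9]
0.62 [354.0, 206.4] [ 42.8 -37.9]
0.6 [377.2, 202.5] [ 49.1 -97.4]
0.55 [359.6, 135.4] [226.3 -65.5]
0.52 [253.9, 283.6] [-137.1  227.3]
```

All four are out on the board. Now return the drift.

servo_tool([
  [2.5,[-2,-0.18,0],[0,0,0]],
  [2.5,[-4.5,-0.4,0],[0,0,0]],
  [2.5,[-7,-0.62,0],[0,0,0]],
  [2.5,[-7.2,-0.64,1],[0,0,0]],
  [2.5,[-7.2,-1.5,3],[0,0,0]],
  [2.5,[-7.2,-3.5,5],[0,0,-0.04]],
  [2.5,[-7,-6,7],[0,0,-0.08]],
  [2.5,[-6.8,-9,8],[0,0,-0.12]],
  [2.5,[-6.5,-12,8],[0,0,-0.16]],
  [2.5,[-6.2,-15,8],[0,0,-0.2]],
])

```text
clock: 30.03
position: [450.7, -204.7, 113.0]
eef_rot: [-179.9, -0.2, -6.5]
force: [0.2, -0.2, -2.7]
finger_gap: 33.7
grasp_force: 60.0
```

servo_tool([
  [2.5,[0.2,-3,0],[0,0,-0.04]],
  [2.5,[0.5,-6,0],[0,0,-0.08]],
  [2.5,[0.8,-9,0],[0,0,-0.12]],
  [2.5,[1.2,-12,0],[0,0,-0.16]],
  [2.5,[1.5,-15,0],[0,0,-0.2]],
  [2.5,[1.8,-17.5,0],[0,0,-0.23]],
  [2.5,[2,-19.2,0],[0,0,-0.2346]],
  [2.5,[2,-19.9,0],[0,0,-0.2346]],
  [2.5,[2,-19.9,0],[0,0,-0.2346]],
  [2.5,[2,-19.9,0],[0,0,-0.2346]],
])

```text
clock: 30.87
position: [469.4, -400.9, 111.2]
eef_rot: [-179.7, -0.0, -19.8]
force: [0.9, 0.9, -2.8]
finger_gap: 33.7
grasp_force: 60.0
```

```bash
python3 - <<'E'
from h import *
o=robot.get_obs();print(o['position'],o['eef_rot'],o['finger_gap'])
print('to (470.5,-402.9)',np.array([470.5,-402.9])-o['position'][:2])
E
```

```text
[ 469.44864093 -400.91021521  111.16923764] [-1.79714598e+02 -2.45264320e-02 -1.98167230e+01] 33.661744798402296
to (470.5,-402.9) [ 1.05135907 -1.98978479]
```

servo_tool([
  [2.5,[0.1,-0.2,-2],[0,0,0]],
  [2.5,[0.1,-0.2,-3.5],[0,0,0]],
  [2.5,[0.1,-0.2,-5],[0,0,0]],
  [2.5,[0.1,-0.2,-6.3],[0,0,0]],
  [2.5,[0.1,-0.2,-7],[0,0,0]],
  [2.5,[0.1,-0.2,-7.2],[0,0,0]],
  [2.5,[0.1,-0.2,-7.2],[0,0,0]],
])

```text
clock: 31.45
position: [470.5, -401.9, 39.7]
eef_rot: [-179.7, 0.0, -19.7]
force: [0.3, -0.8, -2.8]
finger_gap: 33.8
grasp_force: 60.0
```

servo_tool([
  [4.5,[0,0,0],[0,0,0]],
  [6,[0,0,0],[0,0,0]],
  [6.5,[0,0,0],[0,0,0]],
  [6.5,[0,0,0],[0,0,0]],
  [6.5,[0,0,2],[0,0,0]],
  [6.5,[0,0,6],[0,0,0]],
  [6.5,[0,0,10],[0,0,0]],
  [6.5,[0,0,14],[0,0,0]],
  [6.5,[0,0,18],[0,0,0]],
  [6.5,[0,0,18],[0,0,0]],
])

```text
clock: 32.28
position: [474.7, -407.8, 228.7]
eef_rot: [179.8, -0.9, -19.8]
force: [1.1, -0.5, 1.2]
finger_gap: 64.6
grasp_force: 0.0
```

```bash
sed -i 's/m1/m2/' m.py; python3 m.py | head -9
```

```text
[ 471.  -404.   219.9] [-179.8   -0.2  -19.8]
drift w 0.77 [277.0, 208.4] [ 450.4 -393.    57. ]
drift s 0.63 [117.0, 202.1] [ 452.4 -393.8   57. ]
drift t 0.88 [440.1, 277.8] [ 450.8 -396.5   57. ]
tri [ 450.9 -394.4   57.1]
drift_tip w 0.71 [280.9, 89.1] [ 555.8 -435.3   57. ]
drift_tip s 0.72 [201.5, 232.5] [ 638.2 -236.5   57. ]
drift_tip t 0.82 [454.1, 235.7] [ 556.5 -431.3   57. ]
tri [ 573.4 -365.    51.5]
```

servo_tool([
  [6.5,[0.5,3.5,2],[0,0,0.07]],
  [6.5,[1,7,4],[0,0,0.14]],
  [6.5,[1.5,10.5,5],[0,0,0.21]],
  [6.5,[3,14,5],[0,0,0.28]],
  [6.5,[5,17.5,5],[0,0,0.35]],
  [6.5,[7,21,5],[0,0,0.41]],
  [6.5,[9.5,24,5],[0,0,0.4346]],
  [6.5,[11.8,26,5],[0,0,0.4346]],
  [6.5,[11.8,26,5],[0,0,0.4346]],
  [6.5,[11.8,26,5],[0,0,0.4346]],
])

```text
clock: 33.62
position: [589.6, -142.7, 268.7]
eef_rot: [-179.8, -0.0, 5.3]
force: [-0.5, -0.2, 0.4]
finger_gap: 65.1
grasp_force: 0.0
```

```bash
cat > w.py <<'E'
from h import *
np.set_printoptions(precision=1,suppress=True)
O=np.array([578.5,-147]);th=np.radians(5.1);M=np.array([[np.cos(th),np.sin(th)],[-np.sin(th),np.cos(th)]])
z=float(sys.argv[2]) if len(sys.argv)>2 else 68
p=cam('wrist',sys.argv[1]);o=robot.get_obs();print(o['position'],o['eef_rot'])
for r in robot.cut_out(p,'carrier_a')[:7]:
    m=r['region'].astype(np.uint8); c=max(cv2.findContours(m,0,2)[0],key=cv2.contourArea); rc=cv2.minAreaRect(c)
    P=np.array([onz(p,b,z)[:2] for b in cv2.boxPoints(rc)]); ctr=P.mean(0)
    e=P[1]-P[0]; ang=(np.degrees(np.arctan2(e[1],e[0]))+45)%90-45
    print(round(r['p'],2),m.sum(),np.array(rc[0]),'world',ctr,'jig',M@(ctr-O),'size',np.linalg.norm(e),np.linalg.norm(P[2]-P[1]),'ang',ang)
for r in robot.pinpoint(p,'carrier_a')[:6]:
    X=onz(p,r['centre'],49); print('pin',round(r['p'],2),np.array(r['centre']),X,M@(X[:2]-O))
E
python3 w.py w5
```

```text
[ 588.8 -143.7  268.7] [-179.8   -0.     5.2]
0.96 1597 [380. 133.] world [ 639.2 -236.7] jig [ 52.5 -94.7] size 46.238760101598935 36.431063584326914 ang 5.249926029426334
0.87 1036 [111.  263.5] world [466.3  43.3] jig [-94.9 199.5] size 34.15103200272075 56.300319182858374 ang -3.537775422288604
0.73 1391 [255.  134.5] world [ 626.  -109.8] jig [50.6 32.9] size 38.309263238436465 37.41182426508541 ang 5.2504102721554915
0.72 1397 [318.  134.5] world [ 631.9 -173.9] jig [ 50.8 -31.5] size 38.26741596940088 37.4224972711553 ang 5.2504102721554915
0.7 1528 [ 23.  235.6] world [491.2 139.6] jig [-61.4 293.2] size 62.770364329573596 35.24351147045349 ang 35.412605135527684
0.6 1646 [193.1 131.5] world [623.2 -46.6] jig [53.4 96. ] size 45.735366765311625 38.244796447845665 ang 7.2313525325530605
pin 0.73 [195.8 132.4] [620.6 -44.8  49. ] [51. 98.]
pin 0.72 [ 22.5 236.7] [481.2 154.6  49. ] [-70.1 309. ]
pin 0.68 [255.8 133.3] [ 625.6 -109.1   49. ] [50.2 33.5]
pin 0.63 [316.6 134.8] [ 630.  -174.4   49. ] [ 48.8 -31.8]
pin 0.63 [112.3 268.8] [449.1  51.4  49. ] [-111.2  209.1]
pin 0.35 [496.6 124.7] [ 658.1 -364.1   49. ] [  60.  -223.3]
```

View pics/w5.png

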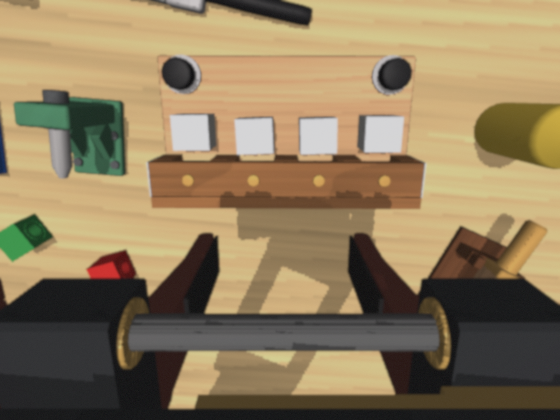

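Picture: four carriers on the board at (192,133), (254,136), (318,136) and (382,134), square to the jig. Next, a measurement of the gauge pin from above.

servo_tool([
  [6.5,[-1,4,0],[0,0,-0.03]],
  [6.5,[-2,8,0],[0,0,-0.06]],
  [6.5,[-4,12,0],[0,0,-0.06]],
  [6.5,[-5,16,0],[0,0,-0.06]],
  [6.5,[-6,20,0],[0,0,-0.06]],
  [6.5,[-6,22.8,0],[0,0,-0.06]],
  [6.5,[-6,22.8,0],[0,0,-0.06]],
  [6.5,[-6,22.8,0],[0,0,-0.06]],
])

```text
clock: 34.43
position: [528.5, 84.0, 269.7]
eef_rot: [-179.8, -0.1, 1.7]
force: [0.1, -0.1, -0.0]
finger_gap: 65.1
grasp_force: 0.0
```

```bash
cat > x.py <<'E'
from tri import *
import pickle
p=cam('wrist','x1');s=cam('scene');t=cam('top','x1t');o=robot.get_obs();print(o['position'],o['eef_rot'])
pickle.dump(p,open('x1.pkl','wb'))
rs=[]
for n,c in (('w',p),('s',s),('t',t)):
    for r in robot.pinpoint(c,'gauge_tip')[:1]: print(n,round(r['p'],2),r['centre'],onz(c,r['centre'],80)); rs.append(ray(c,r['centre']))
print('tri',tri(rs))
im=p['image'].astype(int); hsv=cv2.cvtColor(p['image'],cv2.COLOR_RGB2HSV)
# pin: grey pixels; print grey runs near the pin
c=proj(p,[[564.6,82,80],[590,82,80],[612,82,80],[617,57,105],[617,107,105],[637,107,105],[637,57,105]]); print(c)
g=(hsv[:,:,1]<60)&(hsv[:,:,2]>60)
for u,v in c[:3]:
    for dv in (-6,0,6):
        row=int(v+dv)
        if 0<=row<420:
            k=np.flatnonzero(g[row,max(0,int(u)-50):int(u)+50])+max(0,int(u)-50); print(row,(k.min(),k.max(),len(k)) if len(k) else None)
gr=(hsv[:,:,0]>60)&(hsv[:,:,0]<95)&(hsv[:,:,1]>90)
n,lab,st,_=cv2.connectedComponentsWithStats(gr.astype(np.uint8))
for q in st[1:]:
    if q[4]>300: print('green',q)
for lb in ('tray_blue','tray_orange'):
    for r in robot.cut_out(t,lb)[:1]:
        cc=max(cv2.findContours(r['region'].astype(np.uint8),0,2)[0],key=cv2.contourArea); P=np.array([onz(t,b,20)[:2] for b in cv2.boxPoints(cv2.minAreaRect(cc))]); print(lb,round(r['p'],2),P.mean(0),np.round(P).tolist())
E
python3 x.py
```

```text
[529.2  82.2 269.5] [-179.8   -0.1    1.5]
w 0.6 [290.0, 138.9] [565.1  78.8  80. ]
s 0.91 [328.6, 177.4] [566.3  96.9  80. ]
t 0.59 [249.7, 226.8] [562.7  80.   80. ]
tri [566.4  84.4  82.7]
[[286.7 139.3]
 [287.6 113.1]
 [288.4  89.5]
 [317.1  83.8]
 [260.7  82. ]
 [260.9  57.8]
 [318.4  59.7]]
133 (np.int64(267), np.int64(307), 20)
139 (np.int64(288), np.int64(289), 2)
145 None
107 (np.int64(278), np.int64(297), 20)
113 (np.int64(278), np.int64(297), 20)
119 (np.int64(278), np.int64(296), 19)
83 (np.int64(281), np.int64(312), 15)
89 (np.int64(278), np.int64(297), 20)
95 (np.int64(265), np.int64(309), 25)
green [ 263   56   53   84 2488]
green [ 185  191   43   42 1068]
tray_blue 0.62 [667.2 255.3] [[662.0, 310.0], [674.0, 310.0], [673.0, 201.0], [660.0, 201.0]]
tray_orange 0.81 [437.8 368.5] [[375.0, 382.0], [502.0, 377.0], [501.0, 354.0], [373.0, 360.0]]
```

Pin: tip (565,81.5), z 80, yaw 1.5°. Go to carrier at jig Y=99.

servo_tool([
  [6,[3,-4,0],[0,0,0.03]],
  [6,[5,-8,0],[0,0,0.063]],
  [5.4,[8,-11.5,-2],[0,0,0.063]],
  [5.4,[9,-12.7,-5],[0,0,0.063]],
  [5.4,[9,-12.7,-9],[0,0,0.063]],
  [5.4,[9,-12.7,-12],[0,0,0.063]],
  [5.4,[9,-12.7,-14],[0,0,0.063]],
  [5.4,[9,-12.7,-14],[0,0,0.063]],
  [5.4,[9,-12.7,-14],[0,0,0.063]],
], grip_force=30)

```text
clock: 35.58
position: [618.2, -43.3, 128.5]
eef_rot: [-179.7, 0.1, 5.2]
force: [-0.2, 0.5, -0.0]
finger_gap: 53.9
grasp_force: 0.0
```

```bash
cat > v.py <<'E'
from h import *
np.set_printoptions(precision=1,suppress=True)
o=robot.get_obs();print(o['position'],o['eef_rot'],o['finger_gap'],'delta',np.array([float(a) for a in sys.argv[1:4]])-o['position'])
E
python3 v.py 619.8 -45 35
```

```text
[618.2 -43.3 128.5] [-179.7    0.1    5.2] 53.92321926156277 delta [  1.6  -1.7 -93.5]
```

servo_tool([
  [5.4,[0.15,-0.15,-3],[0,0,0]],
  [5.4,[0.15,-0.15,-6],[0,0,0]],
  [5.4,[0.15,-0.15,-8.5],[0,0,0]],
  [5.4,[0.15,-0.15,-9.3],[0,0,0]],
  [5.4,[0.15,-0.15,-9.3],[0,0,0]],
  [3,[0.15,-0.15,-9.3],[0,0,0]],
  [3,[0.15,-0.15,-9.3],[0,0,0]],
  [3,[0.15,-0.15,-9.3],[0,0,0]],
  [3,[0.15,-0.15,-9.3],[0,0,0]],
  [3,[0.15,-0.15,-9.3],[0,0,0]],
])

```text
clock: 36.42
position: [622.4, -44.6, 38.8]
eef_rot: [-179.8, -0.3, 5.3]
force: [-0.2, 1.4, 6.4]
finger_gap: 37.9
grasp_force: 30.0
```

servo_tool([
  [3,[0,0,1],[0,0,0]],
  [3,[0,0,4],[0,0,0]],
  [3,[0,0,7],[0,0,0]],
  [3,[0,0,9.5],[0,0,0]],
  [3,[-1,2,9.5],[0,0,-0.02]],
  [3,[-3,5,9.5],[0,0,-0.064]],
  [3,[-5,8,9.5],[0,0,-0.064]],
  [3,[-7,11,9.5],[0,0,-0.064]],
  [3,[-9,12.5,9.5],[0,0,-0.064]],
  [3,[-9,12.5,9.5],[0,0,-0.064]],
])

```text
clock: 37.25
position: [525.3, 83.4, 131.9]
eef_rot: [-179.7, 0.2, 1.8]
force: [-1.2, -0.2, -1.1]
finger_gap: 37.7
grasp_force: 30.0
```

```bash
python3 v.py 530 80.4 66
```

```text
[525.3  83.4 131.9] [-179.7    0.2    1.8] 37.65197428279633 delta [  4.7  -3.  -65.9]
```

servo_tool([
  [3,[0.4,-0.3,-2],[0,0,0]],
  [3,[0.4,-0.3,-4],[0,0,0]],
  [3,[0.4,-0.3,-5.5],[0,0,0]],
  [3,[0.4,-0.3,-6.3],[0,0,0]],
  [3,[0.4,-0.3,-6.3],[0,0,0]],
  [3,[0.4,-0.3,-6.3],[0,0,0]],
  [3,[0.4,-0.3,-6.3],[0,0,0]],
])

```text
clock: 37.83
position: [535.4, 77.3, 69.4]
eef_rot: [-179.8, -0.2, 1.6]
force: [0.3, 0.3, -0.8]
finger_gap: 38.0
grasp_force: 30.0
```

```bash
cat > y.py <<'E'
from tri import *
s=cam('scene','y1s');t=cam('top','y1t');p=cam('wrist','y1w');o=robot.get_obs();print(o['position'],o['eef_rot'],o['force'],o['finger_gap'])
rs=[]
for n,c in (('s',s),('t',t),('w',p)):
    for r in robot.pinpoint(c,'carrier_a')[:7]:
        X=onz(c,r['centre'],80)
        if abs(X[0]-530)<60 and abs(X[1]-82)<60: print(n,round(r['p'],2),r['centre'],X); rs.append(ray(c,r['centre']))
if len(rs)>1: print(tri(rs))
print('expect w',proj(p,o['position']+[0,0,12]))
E
python3 y.py
```

```text
[535.3  77.5  69.4] [-179.8   -0.2    1.6] [ 1.  -0.  -1.6] 37.82624876630255
s 0.71 [293.2, 174.4] [522.1  22.3  80. ]
s 0.59 [343.3, 172.8] [559.9 139.8  80. ]
s 0.52 [318.3, 173.1] [538.8  82.   80. ]
w 0.6 [293.0, 360.6] [480.6  70.8  80. ]
[532.2  78.8  87.8]
expect w [[283.  265.1]]
```

servo_tool([
  [3,[0,0.3,-0.1],[0,0,0]],
  [3,[0.4,0.33,-0.1],[0,0,0]],
  [3,[0.8,0.33,-0.1],[0,0,0]],
  [3,[1.2,0.34,-0.1],[0,0,0]],
  [3,[1.6,0.35,-0.1],[0,0,0]],
  [3,[2.0,0.36,-0.1],[0,0,0]],
  [3,[2.0,0.36,-0.1],[0,0,0]],
])

```text
clock: 38.72
position: [554.6, 81.1, 67.5]
eef_rot: [-179.8, -0.0, 1.6]
force: [-1.7, 0.2, 2.3]
finger_gap: 37.9
grasp_force: 30.0
```

servo_tool([
  [3,[0.3,0.01,0],[0,0,0]],
  [3,[0.6,0.02,0],[0,0,0]],
  [3,[0.9,0.02,0],[0,0,0]],
  [3,[1.2,0.03,0],[0,0,0]],
  [3,[1.2,0.03,0],[0,0,0]],
  [3,[1.2,0.03,0],[0,0,0]],
])

```text
clock: 39.22
position: [556.7, 81.2, 66.3]
eef_rot: [-179.8, 0.9, 1.6]
force: [-20.2, -1.0, 15.8]
finger_gap: 37.5
grasp_force: 30.0
```

Blocked around 8 mm past the tip, but with an upward force. I'll retry 3 mm higher to be sure it isn't misalignment.

servo_tool([
  [3,[-0.8,0,0],[0,0,0]],
  [3,[-1.8,0,0],[0,0,0]],
  [3,[-1.8,0,0.3],[0,0,0]],
  [3,[-1.8,0,0.3],[0,0,0]],
  [3,[-1.3,0,0.3],[0,0,0]],
  [3,[-1,0,0.3],[0,0,0]],
  [3,[-0.7,0,0.3],[0,0,0]],
  [3,[-0.7,0,0.3],[0,0,0]],
  [3,[-0.7,0,0.3],[0,0,0]],
])

```text
clock: 39.97
position: [559.5, 81.5, 69.9]
eef_rot: [-179.8, -0.1, 1.6]
force: [0.3, 0.8, -5.4]
finger_gap: 37.6
grasp_force: 30.0
```

servo_tool([
  [3,[0.3,0,0],[0,0,0]],
  [3,[0.5,0,0],[0,0,0]],
  [3,[0.5,0,0],[0,0,0]],
  [3,[0.5,0,0],[0,0,0]],
])

```text
clock: 40.3
position: [561.2, 81.9, 69.3]
eef_rot: [-179.7, 0.3, 1.6]
force: [-7.0, 2.3, -3.7]
finger_gap: 38.1
grasp_force: 30.0
```

servo_tool([
  [3,[0.3,0.01,0],[0,0,0]],
  [3,[0.6,0.02,0],[0,0,0]],
  [3,[0.8,0.02,0],[0,0,0]],
  [3,[0.8,0.02,0],[0,0,0]],
])

```text
clock: 40.63
position: [561.8, 82.0, 68.9]
eef_rot: [-179.7, 1.1, 1.6]
force: [-22.5, 1.3, 12.4]
finger_gap: 38.1
grasp_force: 30.0
```

```bash
cat > y2.py <<'E'
from h import *
np.set_printoptions(precision=1,suppress=True)
p=cam('wrist',sys.argv[1]);o=robot.get_obs();print(o['position'],o['force'])
for r in robot.cut_out(p,'carrier_a')[:4]:
    m=r['region'];rw,cl=np.nonzero(m); print(round(r['p'],2),m.sum(),rw.min(),rw.max(),cl.min(),cl.max())
hsv=cv2.cvtColor(p['image'],cv2.COLOR_RGB2HSV)
for row in range(60,330,10): print(row,p['image'][row,283].tolist(),end=' ')
f=proj(p,[o['position']+[18+d,0,12+19] for d in (0,-5,-10)]);print('\ncarrier front top edge rows for shift 0,-5,-10',f[:,1], 'pin tip',proj(p,[565,81.5,80]))
E
python3 y2.py y2
```

```text
[561.8  82.   68.9] [-22.4   1.7  11.2]
0.89 2363 351 394 267 328
0.61 7494 218 312 237 330
60 [95, 95, 95] 70 [112, 113, 114] 80 [105, 105, 108] 90 [72, 75, 74] 100 [99, 163, 124] 110 [101, 166, 127] 120 [98, 161, 123] 130 [97, 159, 122] 140 [95, 157, 119] 150 [75, 123, 95] 160 [201, 196, 196] 170 [201, 195, 195] 180 [200, 194, 194] 190 [197, 191, 192] 200 [196, 191, 190] 210 [195, 190, 190] 220 [192, 187, 187] 230 [191, 187, 186] 240 [111, 107, 108] 250 [126, 124, 119] 260 [163, 160, 155] 270 [164, 161, 156] 280 [167, 165, 159] 290 [165, 162, 157] 300 [167, 163, 159] 310 [166, 163, 158] 320 [80, 79, 80] 
carrier front top edge rows for shift 0,-5,-10 [247.7 258.9 269.9] pin tip [[284.3 258.3]]
```

Blocked about 10 mm past the tip again, so this is a 16 mm bore and goes in orange. Back off, lift, and measure the trays by colour.

servo_tool([
  [3,[-1.5,0,0],[0,0,0]],
  [3,[-3.5,0,0],[0,0,0]],
  [3,[-5,0,1],[0,0,0]],
  [3,[-5.5,1,4],[0,0,0]],
  [3,[-6,3,7],[0,0,0]],
  [3,[-6,3,7],[0,0,0]],
])

```text
clock: 41.23
position: [516.4, 114.1, 146.0]
eef_rot: [-179.7, -0.7, 1.6]
force: [0.8, 0.1, -0.1]
finger_gap: 37.8
grasp_force: 30.0
```

```bash
cat > tr.py <<'E'
from h import *
np.set_printoptions(precision=1,suppress=True)
def trays(c):
    hsv=cv2.cvtColor(c['image'],cv2.COLOR_RGB2HSV); out={}
    for n,(a,b) in dict(blue=(105,125),orange=(10,22)).items():
        m=((hsv[:,:,0]>=a)&(hsv[:,:,0]<=b)&(hsv[:,:,1]>190)&(hsv[:,:,2]>60)).astype(np.uint8)
        m[:,260:]=0; m[:100]=0; m[:,:40]=0
        m=cv2.morphologyEx(m,cv2.MORPH_CLOSE,np.ones((9,9)))
        cs=cv2.findContours(m,0,2)[0]
        if not cs: continue
        k=max(cs,key=cv2.contourArea); P=np.array([onz(c,b,28)[:2] for b in cv2.boxPoints(cv2.minAreaRect(k))])
        e=P[1]-P[0]; w=P[2]-P[1]
        if abs(e[0])<abs(w[0]): e,w=w,e
        out[n]=P.mean(0); print(n,'ctr',P.mean(0),'x len %.0f y len %.0f yaw %.1f'%(np.linalg.norm(e),np.linalg.norm(w),np.degrees(np.arctan2(e[1]*np.sign(e[0]),abs(e[0])))),'area',m.sum())
    return out
if __name__=='__main__':
    trays(cam('top','tr%d'%int(robot.get_obs()['clock']*10))); o=robot.get_obs(); print(o['position'],o['eef_rot'])
E
python3 tr.py
```

```text
blue ctr [633.3 253. ] x len 66 y len 106 yaw 2.7 area 974
orange ctr [437.8 358.3] x len 126 y len 29 yaw 0.6 area 605
[516.  112.9 143.9] [-179.7   -0.6    1.7]
```

```bash
python3 - <<'E'
from tr import *
import pickle
q=pickle.load(open('top.pkl','rb'))
for n in ('top0','gt_4'):
    q['image']=cv2.imread('pics/%s.png'%n)[:,:,::-1].copy(); print(n); trays(q)
# scene view of trays, colour
c=cam('scene'); 
for lb in ('tray_blue','tray_orange'):
    for r in robot.pinpoint(c,lb)[:1]: print(lb,round(r['p'],2),onz(c,r['centre'],0))
E
```

```text
top0
blue ctr [605.9 252.9] x len 121 y len 108 yaw 2.7 area 1872
orange ctr [439.1 317.8] x len 129 y len 112 yaw 1.3 area 2103
gt_4
blue ctr [607.  253.3] x len 123 y len 106 yaw 0.5 area 1859
orange ctr [439.2 318.3] x len 125 y len 115 yaw 3.1 area 2074
tray_blue 0.88 [620.4 247.4   0. ]
tray_orange 0.74 [439.6 326.4   0. ]
```

servo_tool([
  [3,[-2,3,0],[0,0,0]],
  [3,[-4,6.5,0],[0,0,0]],
  [3,[-6,10,0],[0,0,0]],
  [3,[-8,13.5,0],[0,0,0]],
  [3,[-10,17,0],[0,0,0]],
  [3,[-11.3,19.5,-1],[0,0,0]],
  [3,[-11.7,20.5,-3],[0,0,0]],
  [3,[-11.7,20.5,-6],[0,0,0]],
  [3,[-11.7,20.5,-8],[0,0,0]],
  [3,[-11.7,20.5,-8],[0,0,0]],
])

```text
clock: 42.27
position: [392.3, 314.5, 55.9]
eef_rot: [180.0, 0.3, 1.6]
force: [0.4, -0.6, -1.1]
finger_gap: 38.0
grasp_force: 30.0
```

```bash
python3 v.py 399 318 15; python3 tr.py
```

```text
[392.3 314.5  55.9] [180.    0.3   1.6] 37.972689802970045 delta [  6.7   3.5 -40.9]
blue ctr [606.9 253.2] x len 123 y len 105 yaw 0.8 area 1852
orange ctr [460.9 318.2] x len 82 y len 112 yaw 3.1 area 1302
[393.4 315.   57.7] [-180.     0.2    1.6]
```

servo_tool([
  [3,[0.5,0.3,-1.5],[0,0,0]],
  [3,[0.5,0.3,-3],[0,0,0]],
  [3,[0.5,0.3,-4.2],[0,0,0]],
  [3,[0.5,0.3,-4.2],[0,0,0]],
  [3,[0.5,0.3,-4.2],[0,0,0]],
  [5,[0.5,0.3,-4.2],[0,0,0]],
  [5.2,[0.5,0.3,-4.2],[0,0,0]],
  [5.2,[0.5,0.3,-4.2],[0,0,0]],
  [5.2,[0.5,0.3,-1],[0,0,0]],
  [5.2,[0.5,0.3,3],[0,0,0]],
])

```text
clock: 43.15
position: [398.4, 318.3, 89.4]
eef_rot: [-180.0, 0.2, 1.6]
force: [0.5, 0.7, 0.7]
finger_gap: 52.4
grasp_force: 0.0
```

servo_tool([
  [5.4,[0,0,4],[0,0,0]],
  [5.4,[1,-2,8],[0,0,0]],
  [5.4,[3,-5,10],[0,0,0]],
  [5.4,[5,-9,10],[0,0,0]],
  [5.4,[7,-13,10],[0,0,0]],
  [5.4,[9,-17,10],[0,0,0]],
  [5.4,[11,-21,10],[0,0,0]],
  [5.4,[13,-25,10],[0,0,0]],
  [5.4,[15,-29,10],[0,0,0.03]],
  [5.4,[17,-32,10],[0,0,0.061]],
])

```text
clock: 43.98
position: [562.7, 10.6, 191.3]
eef_rot: [-179.8, -0.1, 5.2]
force: [0.3, 0.9, 0.3]
finger_gap: 54.2
grasp_force: 0.0
```

servo_tool([
  [5.4,[2,-4,0],[0,0,0]],
  [5.4,[4,-8,0],[0,0,0]],
  [5.4,[5.4,-11,0],[0,0,0]],
  [5.4,[5.4,-11,0],[0,0,0]],
  [5.4,[5.4,-11,0],[0,0,0]],
])

```text
clock: 44.4
position: [617.3, -99.3, 190.8]
eef_rot: [-179.8, -0.1, 4.9]
force: [-0.2, 0.5, 0.0]
finger_gap: 54.3
grasp_force: 0.0
```

```bash
python3 w.py w6; python3 tr.py; python3 v.py 626 -110 35
```

```text
[616.3 -97.6 190.6] [-179.7   -0.1    5. ]
0.93 2167 [295.3 180.3] world [ 627.5 -108.3] jig [52.2 34.2] size 36.76811623028033 42.559085223594906 ang 8.110584152496173
0.68 1523 [ 22.1 288.8] world [505.  130.7] jig [-48.5 283.1] size 50.24411156063747 33.419759667148085 ang 41.293275699052174
0.66 2889 [447. 177.] world [ 641.1 -233.3] jig [ 54.6 -91.5] size 53.61240449169594 41.13621564241967 ang 4.9125285270670105
0.58 2517 [371.5 180. ] world [ 633.1 -171.3] jig [ 52.2 -29.1] size 43.1681433450922 42.76023355388347 ang 4.913389129219752
pin 0.89 [ 16.1 292.1] [488.8 151.8  49. ] [-62.8 305.6]
pin 0.86 [291.9 178.9] [ 624.6 -106.1   49. ] [49.5 36.7]
pin 0.68 [367.5 180.3] [ 629. -173.   49.] [ 48.  -30.4]
pin 0.67 [446. 174.] [ 640.6 -241.1   49. ] [ 53.5 -99.2]
blue ctr [606.8 253.6] x len 123 y len 106 yaw 1.0 area 1861
orange ctr [439.2 318.3] x len 125 y len 115 yaw 3.1 area 1726
[615.8 -95.7 190.7] [-179.7   -0.1    5.2]
[615.8 -95.7 190.7] [-179.7   -0.1    5.2] 54.11688602132126 delta [  10.2  -14.3 -155.7]
```

servo_tool([
  [5.4,[0.9,-1.3,-2],[0,0,0]],
  [5.4,[0.9,-1.3,-6],[0,0,0]],
  [5.4,[0.9,-1.3,-10],[0,0,0]],
  [5.4,[0.9,-1.3,-13],[0,0,0]],
  [5.4,[0.9,-1.3,-15.3],[0,0,0]],
  [5.4,[0.9,-1.3,-15.3],[0,0,0]],
  [5.4,[0.9,-1.3,-15.3],[0,0,0]],
  [3,[0.9,-1.3,-15.3],[0,0,0]],
  [3,[0.9,-1.3,-15.3],[0,0,0]],
  [3,[0.9,-1.3,-15.3],[0,0,0]],
])

```text
clock: 45.43
position: [627.3, -110.3, 39.7]
eef_rot: [-179.9, -0.3, 5.1]
force: [1.0, 0.1, 9.3]
finger_gap: 37.9
grasp_force: 30.0
```

servo_tool([
  [3,[0,0,0],[0,0,0]],
  [3,[0,0,0],[0,0,0]],
  [3,[0,0,0],[0,0,0]],
])

```text
clock: 45.68
position: [627.3, -110.3, 39.7]
eef_rot: [-179.8, -0.3, 5.1]
force: [0.2, 2.1, 8.1]
finger_gap: 37.6
grasp_force: 30.0
```

servo_tool([
  [3,[0,0,1],[0,0,0]],
  [3,[0,0,4],[0,0,0]],
  [3,[0,0,7],[0,0,0]],
  [3,[0,0,9.5],[0,0,0]],
  [3,[-1,3,9.5],[0,0,-0.02]],
  [3,[-3,6.5,9.5],[0,0,-0.064]],
  [3,[-5,10,9.5],[0,0,-0.064]],
  [3,[-7,13.5,9.5],[0,0,-0.064]],
  [3,[-8.5,17,9.5],[0,0,-0.064]],
  [3,[-9.5,18.9,9.5],[0,0,-0.064]],
])

```text
clock: 46.52
position: [528.1, 81.5, 133.3]
eef_rot: [-179.7, -0.1, 1.5]
force: [-0.5, 0.7, -0.9]
finger_gap: 37.8
grasp_force: 30.0
```

servo_tool([
  [3,[0,0,-2],[0,0,0]],
  [3,[0,0,-4],[0,0,0]],
  [3,[0,0,-5.5],[0,0,0]],
  [3,[0,0,-5.9],[0,0,0]],
  [3,[0,0,-5.9],[0,0,0]],
  [3,[0,0,-5.9],[0,0,0]],
])

```text
clock: 47.02
position: [531.1, 78.6, 74.2]
eef_rot: [-179.8, -0.1, 1.4]
force: [0.9, 0.2, -1.1]
finger_gap: 37.9
grasp_force: 30.0
```

servo_tool([
  [3,[0,0.2,-0.35],[0,0,0]],
  [3,[0.6,0.22,-0.35],[0,0,0]],
  [3,[1.1,0.23,-0.35],[0,0,0]],
  [3,[1.6,0.24,-0.35],[0,0,0]],
  [3,[2.0,0.25,-0.35],[0,0,0]],
  [3,[2.3,0.26,-0.35],[0,0,0]],
  [3,[2.3,0.26,-0.35],[0,0,0]],
])

```text
clock: 47.6
position: [554.8, 81.3, 70.1]
eef_rot: [-179.8, -0.2, 1.4]
force: [0.0, 0.1, -1.2]
finger_gap: 37.9
grasp_force: 30.0
```

servo_tool([
  [3,[0.3,0.01,0],[0,0,0]],
  [3,[0.6,0.02,0],[0,0,0]],
  [3,[0.9,0.02,0],[0,0,0]],
  [3,[1.2,0.03,0],[0,0,0]],
  [3,[1.2,0.03,0],[0,0,0]],
  [3,[1.2,0.03,0],[0,0,0]],
])

```text
clock: 48.1
position: [565.8, 81.6, 70.0]
eef_rot: [-179.8, -0.1, 1.4]
force: [-1.1, -0.1, -1.1]
finger_gap: 37.9
grasp_force: 30.0
```

servo_tool([
  [3,[0.5,0.01,0],[0,0,0]],
  [3,[1,0.03,0],[0,0,0]],
  [3,[1.5,0.04,0],[0,0,0]],
  [3,[2,0.05,0],[0,0,0]],
  [3,[2,0.05,0],[0,0,0]],
])

```text
clock: 48.52
position: [587.4, 82.1, 70.2]
eef_rot: [-179.8, -0.2, 1.4]
force: [-0.2, 0.0, -0.8]
finger_gap: 37.5
grasp_force: 30.0
```

Slides right on: 21 mm, so blue.

servo_tool([
  [3,[-2,-0.05,0],[0,0,0]],
  [3,[-4.5,-0.12,0],[0,0,0]],
  [3,[-7.5,-0.2,0],[0,0,0]],
  [3,[-7.7,-0.2,1],[0,0,0]],
  [3,[-7.7,1,4],[0,0,0]],
  [3,[-7,4,7],[0,0,0]],
  [3,[-5,8,7],[0,0,0]],
  [3,[-3,12,7],[0,0,0]],
  [3,[-2.2,15.5,6],[0,0,0]],
  [3,[-2,17.1,4],[0,0,0]],
])

```text
clock: 49.35
position: [570.8, 258.6, 113.2]
eef_rot: [-179.5, -0.6, 1.5]
force: [1.2, -0.1, -1.4]
finger_gap: 37.8
grasp_force: 30.0
```

servo_tool([
  [3,[0,0,-3],[0,0,0]],
  [3,[0,0,-5],[0,0,0]],
  [3,[0,0,-5],[0,0,0]],
  [3,[0,0,-5],[0,0,0]],
])

```text
clock: 49.68
position: [564.7, 252.9, 59.2]
eef_rot: [-179.8, 0.1, 1.4]
force: [0.6, 0.5, -0.8]
finger_gap: 37.9
grasp_force: 30.0
```

```bash
python3 tr.py; python3 v.py 567 253.5 15
```

```text
blue ctr [638.6 252. ] x len 55 y len 103 yaw 2.7 area 717
orange ctr [467.3 360.3] x len 67 y len 29 yaw 3.4 area 355
[566.  253.1  60.5] [-179.8   -0.1    1.4]
[566.  253.1  60.5] [-179.8   -0.1    1.4] 37.84007527564651 delta [  1.    0.4 -45.5]
```

servo_tool([
  [3,[0.1,0,-2],[0,0,0]],
  [3,[0.1,0,-3.8],[0,0,0]],
  [3,[0.1,0,-4.5],[0,0,0]],
  [3,[0.1,0,-4.5],[0,0,0]],
  [3,[0.1,0,-4.5],[0,0,0]],
  [5,[0.1,0,-4.5],[0,0,0]],
  [5.2,[0.1,0,-4.5],[0,0,0]],
  [5.2,[0.1,0,-4.5],[0,0,0]],
  [5.2,[0.1,0,-1],[0,0,0]],
  [5.2,[0.1,0,3],[0,0,0]],
])

```text
clock: 50.57
position: [563.7, 252.3, 88.3]
eef_rot: [-179.9, 0.3, 1.4]
force: [1.3, 0.8, -0.8]
finger_gap: 52.1
grasp_force: 0.0
```

servo_tool([
  [5.4,[0,0,4],[0,0,0]],
  [5.4,[0,-1,8],[0,0,0]],
  [5.4,[0,-4,10],[0,0,0]],
  [5.4,[0,-8,10],[0,0,0]],
  [5.4,[0,-12,10],[0,0,0]],
  [5.4,[0,-16,10],[0,0,0]],
  [5.4,[1,-20,10],[0,0,0]],
  [5.4,[2,-24,10],[0,0,0]],
  [5.4,[3,-28,10],[0,0,0.03]],
  [5.4,[4,-32,10],[0,0,0.063]],
])

```text
clock: 51.4
position: [606.5, -68.7, 190.7]
eef_rot: [-179.8, -0.1, 5.1]
force: [0.9, 1.7, 0.5]
finger_gap: 54.2
grasp_force: 0.0
```

servo_tool([
  [5.4,[1,-4,0],[0,0,0]],
  [5.4,[2,-8,0],[0,0,0]],
  [5.4,[2,-10,0],[0,0,0]],
  [5.4,[2,-10,0],[0,0,0]],
  [5.4,[2,-10,0],[0,0,0]],
])

```text
clock: 51.82
position: [626.3, -167.7, 190.1]
eef_rot: [-179.7, -0.1, 4.9]
force: [-0.4, 0.2, 0.4]
finger_gap: 53.9
grasp_force: 0.0
```

```bash
python3 w.py w7; python3 tr.py; python3 v.py 630 -174.3 36
```

```text
[ 626.1 -166.3  190. ] [-179.7   -0.1    5. ]
0.84 2302 [292.5 183. ] world [ 633.9 -174.3] jig [ 52.8 -32.2] size 38.313497526441594 42.73528371271776 ang 4.914648177195147
0.56 2627 [369.  180.5] world [ 641.5 -237.4] jig [ 54.7 -95.6] size 43.848501820866424 43.5313372462523 ang 4.912898198860574
pin 0.82 [364.9 178.3] [ 639.6 -238.4   49. ] [ 52.7 -96.5]
pin 0.7 [154.4  10.8] [758.1 -55.   49. ] [187.1  75.7]
pin 0.59 [290.4 182.8] [ 629.9 -173.3   49. ] [ 48.9 -30.7]
pin 0.57 [257.5 219.8] [ 592.7 -146.4   49. ] [14.2 -0.7]
blue ctr [605.4 253.4] x len 124 y len 105 yaw 1.0 area 1512
orange ctr [438.9 317.9] x len 129 y len 112 yaw 0.7 area 1727
[ 626.3 -165.   190.1] [-179.7   -0.1    5.1]
[ 626.3 -165.   190.1] [-179.7   -0.1    5.1] 53.82728895094907 delta [   3.7   -9.3 -154.1]
```

servo_tool([
  [5.4,[0.3,-0.9,-2],[0,0,0]],
  [5.4,[0.3,-0.9,-6],[0,0,0]],
  [5.4,[0.3,-0.9,-10],[0,0,0]],
  [5.4,[0.3,-0.9,-13],[0,0,0]],
  [5.4,[0.3,-0.9,-15],[0,0,0]],
  [5.4,[0.3,-0.9,-15],[0,0,0]],
  [5.4,[0.3,-0.9,-15],[0,0,0]],
  [3,[0.3,-0.9,-15],[0,0,0]],
  [3,[0.3,-0.9,-15],[0,0,0]],
  [3,[0.3,-0.9,-15],[0,0,0]],
])

```text
clock: 52.85
position: [631.2, -176.0, 42.2]
eef_rot: [-179.9, -0.3, 5.1]
force: [1.5, 0.7, 8.1]
finger_gap: 38.2
grasp_force: 30.0
```

servo_tool([
  [3,[0,0,0],[0,0,0]],
  [3,[0,0,0],[0,0,0]],
])

```text
clock: 53.02
position: [631.2, -176.1, 42.2]
eef_rot: [-179.8, -0.3, 5.0]
force: [0.5, 1.2, 7.4]
finger_gap: 37.8
grasp_force: 30.0
```

servo_tool([
  [3,[0,0,2],[0,0,0]],
  [3,[0,0,5.5],[0,0,0]],
  [3,[0,1,9.3],[0,0,0]],
  [3,[-1,4.5,9.3],[0,0,0]],
  [3,[-3,8,9.3],[0,0,-0.02]],
  [3,[-5,11.5,9.3],[0,0,-0.063]],
  [3,[-6,15.5,9.3],[0,0,-0.063]],
  [3,[-7.5,19,9.3],[0,0,-0.063]],
  [3,[-9,22.5,9.3],[0,0,-0.063]],
  [3,[-9.9,25.4,9.3],[0,0,-0.063]],
])

```text
clock: 53.85
position: [528.5, 80.1, 133.5]
eef_rot: [-179.8, -0.1, 1.4]
force: [-0.0, 0.0, -1.8]
finger_gap: 38.0
grasp_force: 30.0
```

servo_tool([
  [3,[0,0,-2],[0,0,0]],
  [3,[0,0,-4],[0,0,0]],
  [3,[0,0,-5.5],[0,0,0]],
  [3,[0,0,-6.1],[0,0,0]],
  [3,[0,0,-6.1],[0,0,0]],
  [3,[0,0,-6.1],[0,0,0]],
  [3,[0,0,-6.1],[0,0,0]],
])

```text
clock: 54.43
position: [531.6, 77.9, 73.0]
eef_rot: [-179.8, -0.2, 1.4]
force: [0.8, 0.2, -0.6]
finger_gap: 37.6
grasp_force: 30.0
```

servo_tool([
  [3,[0,0.25,0],[0,0,0]],
  [3,[0.6,0.27,0],[0,0,0]],
  [3,[1.1,0.28,0],[0,0,0]],
  [3,[1.6,0.3,0],[0,0,0]],
  [3,[2.0,0.31,0],[0,0,0]],
  [3,[2.3,0.32,0],[0,0,0]],
  [3,[2.3,0.32,0],[0,0,0]],
])

```text
clock: 55.02
position: [554.7, 81.3, 72.0]
eef_rot: [-179.8, -0.2, 1.4]
force: [-0.5, -0.0, -0.7]
finger_gap: 37.6
grasp_force: 30.0
```

servo_tool([
  [3,[0.3,0.01,0],[0,0,0]],
  [3,[0.6,0.02,0],[0,0,0]],
  [3,[0.9,0.02,0],[0,0,0]],
  [3,[1.1,0.03,0],[0,0,0]],
  [3,[1.1,0.03,0],[0,0,0]],
])

```text
clock: 55.43
position: [565.3, 81.6, 72.0]
eef_rot: [-179.8, -0.1, 1.4]
force: [0.8, -0.0, -1.4]
finger_gap: 37.9
grasp_force: 30.0
```

servo_tool([
  [3,[0.5,0.01,0],[0,0,0]],
  [3,[1,0.03,0],[0,0,0]],
  [3,[1.5,0.04,0],[0,0,0]],
  [3,[2,0.05,0],[0,0,0]],
  [3,[2,0.05,0],[0,0,0]],
])

```text
clock: 55.85
position: [586.4, 82.1, 72.1]
eef_rot: [-179.8, -0.2, 1.4]
force: [0.4, 0.6, -1.5]
finger_gap: 37.8
grasp_force: 30.0
```

21 mm again: blue.

servo_tool([
  [3,[-2,-0.05,0],[0,0,0]],
  [3,[-4.5,-0.12,0],[0,0,0]],
  [3,[-7.5,-0.2,0],[0,0,0]],
  [3,[-7.7,-0.2,1],[0,0,0]],
  [3,[-7.7,1,4],[0,0,0]],
  [3,[-7,4,7],[0,0,0]],
  [3,[-5,8,7],[0,0,0]],
  [3,[-2,12,7],[0,0,0]],
  [3,[1,15.5,7],[0,0,0]],
  [3,[2.6,17.1,6],[0,0,0]],
])

```text
clock: 56.68
position: [612.7, 255.9, 134.4]
eef_rot: [-179.7, -0.3, 1.5]
force: [0.9, -0.1, 0.0]
finger_gap: 37.4
grasp_force: 30.0
```

servo_tool([
  [3,[0,0,-2],[0,0,0]],
  [3,[0,0,-5],[0,0,0]],
  [3,[0,0,-6.5],[0,0,0]],
  [3,[0,0,-6.5],[0,0,0]],
  [3,[0,0,-6.5],[0,0,0]],
])

```text
clock: 57.1
position: [609.7, 252.9, 66.1]
eef_rot: [-179.8, 0.0, 1.4]
force: [-0.4, -0.0, 0.1]
finger_gap: 37.8
grasp_force: 30.0
```

```bash
python3 tr.py; python3 v.py 612 253.5 18
```

```text
blue ctr [570.  215.6] x len 47 y len 26 yaw 2.8 area 172
orange ctr [385.5 274.9] x len 15 y len 23 yaw 3.1 area 84
[610.9 253.2  67.4] [-179.8   -0.1    1.4]
[610.9 253.2  67.4] [-179.8   -0.1    1.4] 37.8407124491225 delta [  1.1   0.3 -49.4]
```

servo_tool([
  [3,[0.1,0,-2],[0,0,0]],
  [3,[0.1,0,-4],[0,0,0]],
  [3,[0.1,0,-4.9],[0,0,0]],
  [3,[0.1,0,-4.9],[0,0,0]],
  [3,[0.1,0,-4.9],[0,0,0]],
  [5,[0.1,0,-4.9],[0,0,0]],
  [5.2,[0.1,0,-4.9],[0,0,0]],
  [5.2,[0.1,0,-4.9],[0,0,0]],
  [5.2,[0.1,0,-1],[0,0,0]],
  [5.2,[0.1,0,3],[0,0,0]],
])

```text
clock: 57.98
position: [609.3, 252.4, 95.7]
eef_rot: [-179.9, 0.2, 1.4]
force: [-0.0, -0.3, 0.8]
finger_gap: 51.7
grasp_force: 0.0
```

servo_tool([
  [5.4,[0,0,4],[0,0,0]],
  [5.4,[0,-1,8],[0,0,0]],
  [5.4,[0,-4,9.5],[0,0,0]],
  [5.4,[0,-8,9.5],[0,0,0]],
  [5.4,[0,-12,9.5],[0,0,0]],
  [5.4,[0,-16,9.5],[0,0,0]],
  [5.4,[0,-20,9.5],[0,0,0]],
  [5.4,[0,-24,9.5],[0,0,0]],
  [5.4,[0,-28,9.5],[0,0,0.03]],
  [5.4,[0.5,-32,9.5],[0,0,0.063]],
])

```text
clock: 58.82
position: [615.8, -68.6, 192.9]
eef_rot: [-179.8, -0.1, 5.1]
force: [-0.2, -0.0, 0.1]
finger_gap: 54.1
grasp_force: 0.0
```

servo_tool([
  [5.4,[0.5,-4,0],[0,0,0]],
  [5.4,[1,-8,0],[0,0,0]],
  [5.4,[1.5,-12,0],[0,0,0]],
  [5.4,[2,-16,0],[0,0,0]],
  [5.4,[2,-16.6,0],[0,0,0]],
  [5.4,[2,-16.6,0],[0,0,0]],
  [5.4,[2,-16.6,0],[0,0,0]],
])

```text
clock: 59.4
position: [636.4, -232.7, 192.2]
eef_rot: [-179.7, -0.1, 5.0]
force: [-0.4, -0.1, -0.4]
finger_gap: 53.9
grasp_force: 0.0
```

```bash
python3 w.py w8; python3 tr.py; python3 v.py 639.5 -240 38
```

```text
[ 636.3 -231.6  192.2] [-179.7   -0.1    5.1]
0.89 2183 [293.5 184.5] world [ 642.4 -240.4] jig [ 55.3 -98.7] size 37.01611244878091 42.29203147493184 ang 4.986045535517434
0.57 54008 [173. 184.] world [ 628.3 -139.3] jig [50.3  3.3] size 165.59449989715333 265.93325115607905 ang -7.3946467767631106
0.44 47 [ 16.5 310. ] world [500.    6.4] jig [-64.6 159.8] size 10.305668215493975 4.369211792791775 ang 5.086823452949147
pin 0.92 [291.5 182.8] [ 639.6 -239.3   49. ] [ 52.7 -97.4]
blue ctr [605.2 253.3] x len 123 y len 105 yaw 1.1 area 1157
orange ctr [439.  318.2] x len 128 y len 111 yaw 1.3 area 1717
[ 636.5 -230.9  192.2] [-179.8   -0.1    5.2]
[ 636.5 -230.9  192.2] [-179.8   -0.1    5.2] 53.66791175382992 delta [   3.    -9.1 -154.2]
```

servo_tool([
  [5.4,[0.3,-0.8,-2],[0,0,0]],
  [5.4,[0.3,-0.8,-6],[0,0,0]],
  [5.4,[0.3,-0.8,-10],[0,0,0]],
  [5.4,[0.3,-0.8,-13],[0,0,0]],
  [5.4,[0.3,-0.8,-15.2],[0,0,0]],
  [5.4,[0.3,-0.8,-15.2],[0,0,0]],
  [5.4,[0.3,-0.8,-15.2],[0,0,0]],
  [3,[0.3,-0.8,-15.2],[0,0,0]],
  [3,[0.3,-0.8,-15.2],[0,0,0]],
  [3,[0.3,-0.8,-15.2],[0,0,0]],
])

```text
clock: 60.43
position: [641.2, -241.2, 42.4]
eef_rot: [-179.9, -0.3, 5.1]
force: [0.3, -0.1, 7.1]
finger_gap: 37.5
grasp_force: 30.0
```

servo_tool([
  [3,[0,0,0],[0,0,0]],
  [3,[0,0,0],[0,0,0]],
])

```text
clock: 60.6
position: [641.2, -241.3, 42.3]
eef_rot: [-179.9, -0.3, 5.0]
force: [-0.5, 1.6, 7.4]
finger_gap: 37.7
grasp_force: 30.0
```

servo_tool([
  [3,[0,0,2],[0,0,0]],
  [3,[0,0,5.5],[0,0,0]],
  [3,[0,2,9],[0,0,0]],
  [3,[-1,6,9.3],[0,0,0]],
  [3,[-3,9.5,9.3],[0,0,-0.02]],
  [3,[-5,13,9.3],[0,0,-0.063]],
  [3,[-6,17,9.3],[0,0,-0.063]],
  [3,[-7.5,20.5,9.3],[0,0,-0.063]],
  [3,[-9,24,9.3],[0,0,-0.063]],
  [3,[-9.9,27.5,9.3],[0,0,-0.063]],
])

```text
clock: 61.43
position: [538.7, 35.6, 133.6]
eef_rot: [-179.8, -0.1, 1.4]
force: [0.8, 0.1, -0.8]
finger_gap: 37.5
grasp_force: 30.0
```

servo_tool([
  [3,[-0.7,3,0],[0,0,0]],
  [3,[-1,4.5,0],[0,0,0]],
  [3,[-1,4.5,-2],[0,0,0]],
  [3,[-1,4.5,-4],[0,0,0]],
  [3,[-1,4.5,-5.5],[0,0,0]],
  [3,[-1,4.5,-6],[0,0,0]],
  [3,[-1,4.5,-6],[0,0,0]],
  [3,[-1,4.5,-6],[0,0,0]],
  [3,[-1,4.5,-6],[0,0,0]],
])

```text
clock: 62.18
position: [531.6, 79.0, 74.0]
eef_rot: [-179.8, -0.2, 1.4]
force: [0.2, 0.1, -0.3]
finger_gap: 38.1
grasp_force: 30.0
```

servo_tool([
  [3,[0,0.15,-0.1],[0,0,0]],
  [3,[0.6,0.17,-0.1],[0,0,0]],
  [3,[1.1,0.18,-0.1],[0,0,0]],
  [3,[1.6,0.2,-0.1],[0,0,0]],
  [3,[2.0,0.21,-0.1],[0,0,0]],
  [3,[2.3,0.22,-0.1],[0,0,0]],
  [3,[2.3,0.22,-0.1],[0,0,0]],
])

```text
clock: 62.77
position: [554.7, 81.3, 72.0]
eef_rot: [-179.8, -0.2, 1.4]
force: [-0.3, 1.0, -1.3]
finger_gap: 37.7
grasp_force: 30.0
```

servo_tool([
  [3,[0.3,0.01,0],[0,0,0]],
  [3,[0.6,0.02,0],[0,0,0]],
  [3,[0.9,0.02,0],[0,0,0]],
  [3,[1.1,0.03,0],[0,0,0]],
  [3,[1.1,0.03,0],[0,0,0]],
])

```text
clock: 63.18
position: [559.1, 81.6, 71.5]
eef_rot: [-179.8, 0.5, 1.5]
force: [-12.6, -0.4, 11.4]
finger_gap: 37.9
grasp_force: 30.0
```

Blocked at the cone's 10 mm, at the same height where the other two slid on: 16 mm, orange.

servo_tool([
  [3,[-2,0,0],[0,0,0]],
  [3,[-4.5,0,0],[0,0,0]],
  [3,[-6,0,1],[0,0,0]],
  [3,[-6.5,1,4],[0,0,0]],
  [3,[-7.5,4,7],[0,0,0]],
  [3,[-8.5,8,7],[0,0,0]],
  [3,[-9.5,12,7],[0,0,0]],
  [3,[-10.5,16,7],[0,0,0]],
  [3,[-11.2,20,7],[0,0,0]],
  [3,[-11.5,23.6,6],[0,0,0]],
])

```text
clock: 64.02
position: [449.5, 320.6, 133.7]
eef_rot: [-179.7, -0.3, 1.5]
force: [0.9, 0.6, -0.5]
finger_gap: 37.7
grasp_force: 30.0
```

servo_tool([
  [3,[0,0,-2],[0,0,0]],
  [3,[0,0,-5],[0,0,0]],
  [3,[0,0,-6.5],[0,0,0]],
  [3,[0,0,-6.5],[0,0,0]],
  [3,[0,0,-6.5],[0,0,0]],
])

```text
clock: 64.43
position: [449.1, 317.4, 66.4]
eef_rot: [-179.8, 0.0, 1.4]
force: [0.7, -0.1, 0.2]
finger_gap: 38.2
grasp_force: 30.0
```

```bash
python3 tr.py; python3 v.py 450 318.5 18
```

```text
blue ctr [605.8 254.2] x len 121 y len 106 yaw 2.8 area 1159
orange ctr [490.5 316.8] x len 28 y len 110 yaw -2.5 area 602
[450.  317.7  67.4] [-179.8   -0.1    1.4]
[450.  317.7  67.4] [-179.8   -0.1    1.4] 37.7058647037229 delta [ -0.    0.8 -49.4]
```

Tray still in place; lower, release, go up and clear.

servo_tool([
  [3,[0,0,-2],[0,0,0]],
  [3,[0,0,-4],[0,0,0]],
  [3,[0,0,-4.9],[0,0,0]],
  [3,[0,0,-4.9],[0,0,0]],
  [3,[0,0,-4.9],[0,0,0]],
  [5,[0,0,-4.9],[0,0,0]],
  [5.2,[0,0,-4.9],[0,0,0]],
  [5.2,[0,0,-4.9],[0,0,0]],
  [5.2,[0,0,-1],[0,0,0]],
  [5.2,[0,0,3],[0,0,0]],
])

```text
clock: 65.32
position: [447.6, 316.6, 96.1]
eef_rot: [-179.9, 0.2, 1.4]
force: [1.0, 0.7, -0.0]
finger_gap: 51.7
grasp_force: 0.0
```

servo_tool([
  [5.4,[0,0,4],[0,0,0]],
  [5.4,[0,0,8],[0,0,0]],
  [5.4,[0,-4,12],[0,0,0]],
  [5.4,[0,-8,15],[0,0,0]],
  [5.4,[0,-12,15],[0,0,0]],
  [5.4,[0,-16,15],[0,0,0]],
  [5.4,[0,-20,15],[0,0,0]],
  [5.4,[0,-24,15],[0,0,0]],
  [5.4,[0,-28,15],[0,0,0]],
  [5.4,[0,-28,15],[0,0,0]],
])

```text
clock: 66.15
position: [449.5, 33.0, 247.8]
eef_rot: [-179.9, -0.2, 1.3]
force: [0.4, -0.8, -0.3]
finger_gap: 54.1
grasp_force: 0.0
```

```bash
cat > z.py <<'E'
from tr import *
O=np.array([578.5,-147])
t=cam('top','fin'); T=trays(t); s=cam('scene','fins')
for r in robot.pinpoint(t,'carrier_a')[:10]: print('top',round(r['p'],2),np.array(r['centre']),onz(t,r['centre'],23))
for r in robot.pinpoint(s,'carrier_a')[:10]: print('scene',round(r['p'],2),np.array(r['centre']),onz(s,r['centre'],23))
for l in ('glue','offcut','bench_brush','drift','drift_tip','rest_seat'):
    for r in robot.pinpoint(t,l)[:1]: print(l,round(r['p'],2),onz(t,r['centre'],57 if l[0] in 'dr' else 0))
print(robot.get_obs()['position'])
E
python3 z.py
```

```text
blue ctr [605.5 253.1] x len 123 y len 106 yaw 1.6 area 1169
orange ctr [439.2 318.3] x len 125 y len 115 yaw 3.1 area 1426
top 0.83 [191. 211.] [603.8 242.   23. ]
top 0.8 [158.9 286.2] [406.3 315.4  23. ]
top 0.75 [359.5 133.5] [ 821.6 -194.5   23. ]
top 0.62 [157.7 268. ] [452.9 321.2  23. ]
top 0.51 [188.2 225.9] [564.5 247.4  23. ]
scene 0.88 [246.  294.3] [ 816.9 -194.6   23. ]
scene 0.79 [389.6 193. ] [606.8 249.9  23. ]
scene 0.72 [375.3 148.3] [386.1 334.1  23. ]
scene 0.66 [298.4 174.5] [440.3  70.7  23. ]
scene 0.66 [340.3 171.2] [465.5 182.2  23. ]
scene 0.65 [382.3 185.1] [567.7 251.7  23. ]
scene 0.64 [382.4 160.9] [458.  315.8  23. ]
glue 0.93 [ 648.1 -394.2    0. ]
offcut 0.58 [776.3 208.5   0. ]
bench_brush 0.78 [771.  -46.2   0. ]
drift 0.59 [ 449.5 -394.8   57. ]
drift_tip 0.66 [ 553.  -430.1   57. ]
rest_seat 0.64 [ 449.  -395.2   57. ]
[449.6  38.8 246.9]
```

All four are in their trays, the drift is on its rest and the bystanders are unmoved. Handing in.

servo_tool([
  [5.4,[0,0,0],[0,0,0]],
  [5.4,[0,0,0],[0,0,0]],
  [5.4,[0,0,0],[0,0,0]],
  [5.4,[0,0,0],[0,0,0]],
])

```text
clock: 66.98
position: [449.6, 37.8, 247.0]
eef_rot: [-179.8, -0.1, 1.4]
force: [-0.3, 0.7, -0.7]
finger_gap: 54.2
grasp_force: 0.0
```

```bash
python3 -c "from bench import robot; print(robot.close_job())"
```

```text
the job is handed in; nothing more can be done
None
```

The job is handed in at 67 s, verdict not reported: all four carriers were pushed out and gauged, two that slid onto the pin are in the blue tray and two that stopped on its cone are in the orange, the drift is back on its rest, and the glue bottle, brush and offcut showed no measurable movement.

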